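Pack the ring clamp into its case and close the case

TASK

Pack the ring clamp away: lay it in the open wooden case. Take the taller of the two lids out of the rack, lay it flat on the cork mat with its handle up and let go of it, then pick it up again, set it on the case so that it sits fully home, and swing the wire bail over it until it is right down on the lid. Leave everything else where it is.

Things in the scene. Friction and masses are not known exactly. Their poses are not given: they have to be found in the camera images.
- case: open wooden case, fixed to the bench, outside 110 (x) x 170 (y) x 65 high, walls and floor 5 thick. Origin: centre of its underside; z up. Its bail is hinged at its +x side
- case_rim (a point): centre of the case's mouth, at rim height (65 above the bench), axes as the case. The lid is home when its origin is at this point and its y axis lies along the case's y (either way round)
- bail (a joint): steel wire bail of the case, a U of round bar 10 thick: two arms outside the case's ends (y = +-99) and a cross bar. 0 = right down, cross bar 0.5 above the seated lid's plate near its -x edge; grows as it swings up and back to +x; stop at 2.5. Starts thrown back, 2.15 to 2.4. Stiff hinge (0.2 N m, about 2 N at the bar): it stays where it is left
- bail_pivot (a point): middle of the bail's hinge line, which runs along the case's y axis; fixed on the case at x = 55, z = 55 in the case frame
- bail_bar (a point): centre of the bail's cross bar (free length 188 along y), 107.6 from the hinge line; in the case frame at x = -50, z = 78.5 when the bail is at 0. With the bail at angle q it lies from the hinge line at x = -105 cos q + 23.5 sin q, z = 105 sin q + 23.5 cos q (case frame, mm)
- lid: the taller, loose wooden lid, 0.12 to 0.25 kg: plate 116 (x) x 176 (y) x 8, origin at the centre of the plate's underside, z towards the handle. Starts stood on its long edge in a rack slot: z (handle) level along the rack's +x, x axis down, top edge 128 above the bench. The middle 130 of its long edges is plain plate. Flat on the mat its origin is 10 above the bench
- lid_handle (a point): middle of the lid's handle bar, 29 above the lid's origin along its z. Bridge handle along the lid's y: bar 92 long (y), 16 wide (x), 14 thick, top 36 above the plate's underside, on two feet at y = +-38 (finger gap of 14 beneath)
- lid_under (a point): centre of the lid's underside, 6 below its origin, level with the undersides of its two cleats, each 93 (x) x 12 (y) x 6 deep, at y = +-70.5; they fit inside the case with 3.5 mm to spare all round
- small_lid: the other lid, same make and same length 176 but only 80 wide (top edge 92 above the bench in the rack); stays in the rack. Origin and axes as for the lid
- rack: fixed wooden lid rack, base 130 (x) x 204 (y) x 12 high, origin at the centre of its underside. Two slots along y at x = -35 and +35; each slot is a pair of upright channels, 11 wide and 50 deep (z 12 to 62), that guide the last 6 mm of the lid's short ends. A lid comes out straight up. Either lid may be in either slot
- mat: cork mat, fixed, 150 (x) x 200 (y) x 4 thick, origin at the centre of its underside
- ring_clamp: loose wooden ring clamp, a straight bar 130 (x) x 26 (y) x 22 high of two jaws with a flat steel band round its middle (band 16 long, 28 wide), 0.06 to 0.11 kg. Origin: centre of its underside. It fits in the case only along the case's y
- file: file of 145 mm with a wooden handle, lying near the ring clamp (they may change places); bystander, 20 high
- jar: closed glass jar, 44 across, 55 high, between mat and case; bystander
- mug: white mug, 76 across, 85 high, beyond the mat; bystander
- hammer: hammer 200 long lying in front of the rack; bystander
- pliers: yellow-handled pliers, 140 long, lying beyond the mat and the rack; bystander
- bench_block: steel block 60 x 60 x 20 beyond the mat; bystander
- bowl: white bowl, 90 across, 35 high, beyond the rack; bystander
There are look-alikes about, which are no part of the job. What is shaped like the ring_clamp but blue, red or yellow is not meant.

How it is judged:
On the way, in this order (a step that is already met when the one before it is completed fails the run):
1. the taller lid lies flat on the cork mat, handle up, let go (angle between lid's own z axis and vertical below 0.12 rad and height (world z) of lid below 0.02 m and horizontal distance between lid and mat below 0.1 m and contact force between the fingers and lid below 0.1 N), for 0.2 s.
2. the lid is home on the case with the ring clamp inside (x of ring_clamp in the frame of case between -0.05 and 0.05 m and y of ring_clamp in the frame of case between -0.08 and 0.08 m and z of ring_clamp in the frame of case between 0 and 0.03 m and x of lid in the frame of case_rim between -0.005 and 0.005 m and y of lid in the frame of case_rim between -0.005 and 0.005 m and z of lid in the frame of case_rim between -0.002 and 0.002 m and angle between lid's own z axis and vertical below 0.04 rad and angle between the y axis of lid and the y axis of case, either way round below 0.06 rad), for 0.2 s.
At the end, for the whole second after the job is handed in: Clamp inside the case, its underside under 30 mm up; lid origin within 5 mm sideways and 2 mm in height of the rim centre, level to 0.04 rad, in line to 0.06; bail under 0.05 rad; clamp and lid at rest; small lid, file, jar, mug, hammer, pliers, block, bowl within 30 mm of their starts (all of step 2 and linear speed of each of lid, ring_clamp below 0.02 m/s and value of joint bail below 0.05 rad and distance of each of small_lid, file, jar, mug, hammer, pliers, bench_block, bowl from where it was at the start of the episode below 0.03 m); the robot touches nothing.
It fails at once if a bystander is pushed more than 40 mm or lifted away (distance of any of small_lid, file, jar, mug, hammer, pliers, bench_block, bowl from where it was at the start of the episode above 0.04 m).
It fails at once if the jar or the mug is tipped over (angle between any of jar, mug's own z axis and vertical above 0.6 rad).
It also fails if it takes over 72 s, if anything falls off the work surface, if the arm or the gripper's body presses on something with over 40 N, if the wrist force passes 120 N, or if a joint passes its speed limit or range.

ROBOT

A 6-joint arm with a two-finger parallel gripper is mounted at the origin on the work surface. World frame = base frame: x ahead of the robot, y to its left, z up, the work surface at z = 0. Lengths are in m, angles in rad, forces in N, time in s.
With the tool pointing down it reaches from about 0.25 to 0.85 m from the base axis. Payload 12.5 kg.
Tool frame: the origin (TCP) lies at the very end of the fingers, on their centre line; the grasp point (between the pads) lies 19 mm behind it; z points along the fingers, y is the line along which they close (so a half turn about z gives the same grasp; the last joint's range is limited). The gripper opens to 93 mm and grips with 3 to 60 N. Pads are 15 mm wide; open, the fingers measure 128 mm over their backs; the gripper's body (75 mm by 188 mm) begins 65 mm behind the grasp point.
Start: joints at [1.128, 0.351, 1.652, -0, 1.139, -0.085], TCP at [0.193, 0.515, 0.219] pointing down, gripper open.
Joint ranges: [-2.75, 2.75], [-0.79, 2.1], [0.01, 2.65], [-1.57, 4.71], [0.07, 3.14], [-2.87, 2.87]. Speed limits (rad/s): [2.22, 2.22, 2.79, 3.14, 3.14, 3.14].

INTERFACE

Orientations are given as [roll, pitch, yaw] about the fixed x, y, z axes, in that order (R = Rz(yaw) Ry(pitch) Rx(roll)).
In Python, from workcell import get_state, camera, camera_info, finish_job gives the robot as it stands.
- The arm moves only by the tool play_rows, never from a script. Its argument "deltas" is one flat list of numbers, 7 for each row, row after row: the opening, from -1 (shut) to 1 (fully open), then the shift along the tool's x, y, z normalised to -1 to 1, where 1 is 300 mm, then the turn, a rotation vector about the tool's x, y, z normalised to -1 to 1, where 1 is 0.08 rad. In form: [grip, tx, ty, tz, ax, ay, az, grip, tx, ty, tz, ax, ay, az, ...]. A call has 1 to 12 rows; each row shifts and turns the commanded pose from where the row before left it, along the tool's axes as they then stand; what a row does not reach is not made up. A row lasts 1/12 s, in which the tool goes at most 41.7 mm and 7.16 degrees, less where a joint would pass 70% of its speed; a pose out of reach is approached as far as the arm can. A call with a number of a shift or a turn outside -1 to 1 is refused whole. A call with a gripper value outside its range is refused whole. The fingers move at their own pace and stop on an object; "squeeze" is the grip in N (left out, the last holds). Time passes only in rows, so rows that do not move let the fingers close. It gives the time, the measured TCP pose, the force, the opening and the grip force at its end, in the units of the state.
- get_state(): the state, without advancing time (a new reading comes with each control period).
- camera(name): name is "scene" or "side" or "wrist"; returns the picture (400x640x3 uint8, blue, green, red); there is no depth.
- camera_info(name): a dict with "K" (3x3 intrinsics, pixels), "T" (4x4, takes a point from camera to world coordinates). Camera axes: x right, y down, z forward; pixel columns grow to the right and rows downward; lengths in m; the calibration is good to about 2 mm. The wrist camera is an equidistant fisheye: a pixel r from the principal point sees the ray r / f radians off the axis. A picture is of the moment at which its call begins: read the wrist's pose just before it. camera_info takes no time and is no camera call; for the wrist camera it gives the pose at the moment of the call.
- finish_job(): hands the job in; it is judged then, once.
The state is a dict: "time": time; "qpos": joint angles; "qvel": joint speeds; "joint_torque": joint torques, N m; "tool_pos": TCP position; "tcp_rot": TCP orientation; "force": force on the tool from outside, world axes, zero at the start; "wrist_torque": the same for the moment, N m; "opening": opening from 0.0 (shut) to 1.0 (fully open); "grasp_force": force on a finger pad.
Only numpy, scipy, OpenCV 4.12 (cv2) and the standard library are available. Lean on these libraries where they do the work, as an engineer would, in place of code of your own. Each camera call takes 0.05 s, during which the arm holds its last target. There are 200 camera calls.

## Working session

There is one attempt and no reset: what is moved stays moved. The work goes in short steps, Python scripts to look and compute and a tool call to move; the robot and the scene stay as the last step left them, time stands still between calls to the robot, and variables do not carry over. Pictures are saved under pics/ and viewed, at most 10 in all, crops included, and the job is handed in when it is done.

Besides the shell and the picture viewer there is one more tool, called after "Emit:" by a JSON object that holds its "fn" and its "kwargs", one argument or row to a line. play_rows: Moves the arm, as the interface text tells. Its arguments: {"type":"object","properties":{"deltas":{"type":"array","items":{"type":"number"}},"squeeze":{"type":"number"}},"required":["deltas"]}

```bash
mkdir -p pics
python3 - <<'E'
from workcell import *
import cv2,numpy as np
for n in("scene","side"):
    im=camera(n);cv2.imwrite(f"pics/{n}0.png",im);i=camera_info(n);print(n,i["K"],np.round(i["T"],3).tolist())
s=get_state();print(s["time"],s["tool_pos"],s["tcp_rot"],s["opening"])
print(camera_info("wrist"));cv2.imwrite("pics/wrist0.png",camera("wrist"))
E
```

```text
scene [[509.18484924   0.         326.27319449]
 [  0.         509.18484924 203.93898649]
 [  0.           0.           1.        ]] [[-0.436, 0.498, -0.749, 1.684], [0.9, 0.262, -0.35, 0.519], [0.022, -0.827, -0.562, 0.954], [0.0, 0.0, 0.0, 1.0]]
side [[457.19822498   0.         324.13204375]
 [  0.         457.19822498 198.97781002]
 [  0.           0.           1.        ]] [[0.787, -0.426, 0.447, -0.075], [-0.617, -0.516, 0.594, -0.792], [-0.022, -0.743, -0.669, 0.925], [0.0, 0.0, 0.0, 1.0]]
0.1 [0.19247153 0.51489429 0.21816778] [-3.14057022e+00 -8.22531325e-05  2.78380639e+00] 1.004841571866108
{'K': array([[309.70691629,   0.        , 323.3009744 ],
       [  0.        , 309.70691629, 195.71233653],
       [  0.        ,   0.        ,   1.        ]]), 'T': array([[ 0.35064971,  0.90840893,  0.22767958,  0.12997712],
       [ 0.93650483, -0.3396435 , -0.08718375,  0.53826468],
       [-0.00186861,  0.24379398, -0.96982524,  0.38472592],
       [ 0.        ,  0.        ,  0.        ,  1.        ]])}
```

View pics/scene0.png

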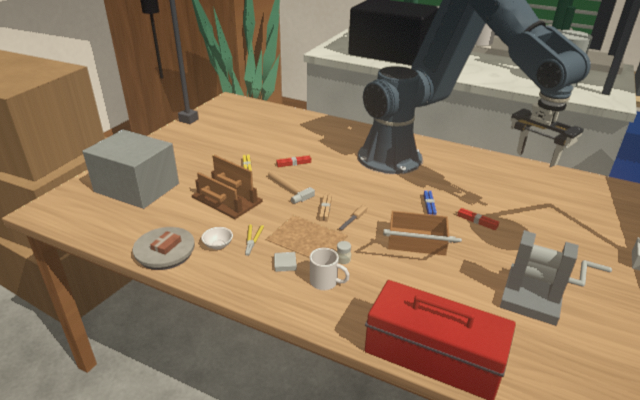

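View pics/side0.png

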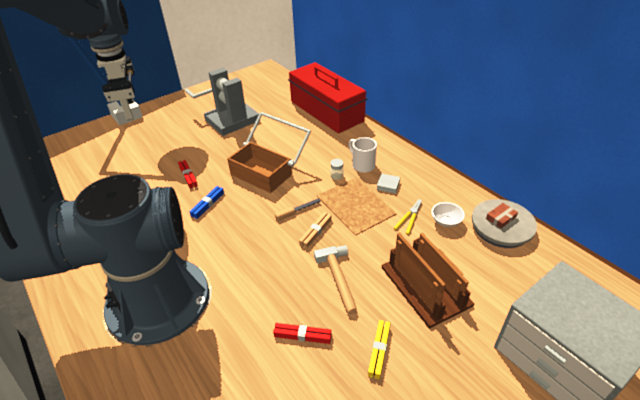

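Run:
```python
import cv2,numpy as np
s=cv2.imread("pics/scene0.png");d=cv2.imread("pics/side0.png")
def c(im,x,y,w,h,k):
    o=cv2.resize(im[y:y+h,x:x+w],None,fx=k,fy=k,interpolation=cv2.INTER_CUBIC)
    for i in range(0,w,20):
        cv2.putText(o,str(x+i),(i*k,9),0,.3,(255,255,255),1);o[:12 if i%20 else 6,i*k]=255
    for j in range(0,h,20):
        cv2.putText(o,str(y+j),(0,j*k+10),0,.3,(255,255,255),1);o[j*k,:8]=255
    return o
A=np.vstack([np.hstack([c(s,185,150,80,70,5),c(s,380,200,80,70,5)]),np.hstack([c(d,375,230,100,62,4),c(d,220,106,100,62,4)])])
# rack side needs more rows
A=np.vstack([np.hstack([c(s,185,150,80,70,5),c(s,380,205,80,70,5)])[:245],np.hstack([c(d,376,232,100,88,4),c(d,222,105,100,88,4)])])
cv2.imwrite("pics/crop1.png",A);print(A.shape)
B=np.hstack([c(s,300,180,80,70,5),c(d,270,185,80,70,5)]);cv2.imwrite("pics/crop2.png",B)
```

```text
(597, 800, 3)
```

View pics/crop1.png

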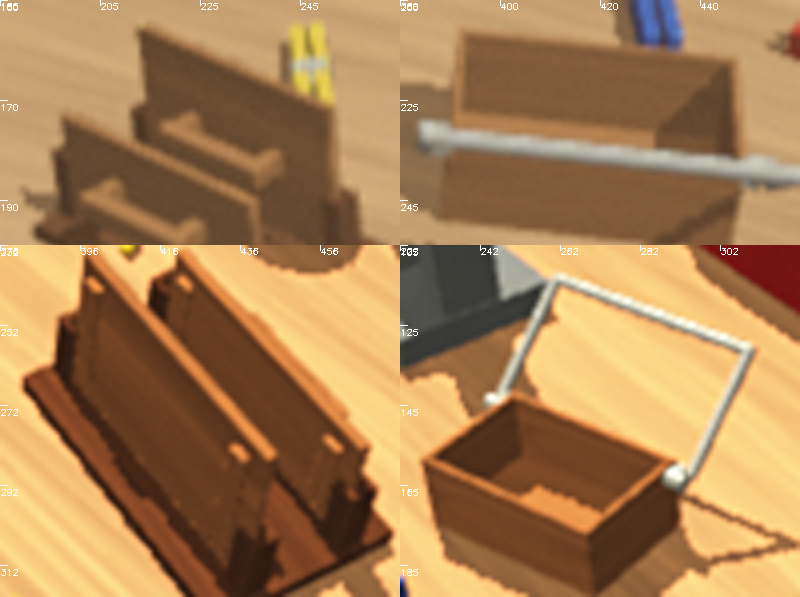

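View pics/crop2.png

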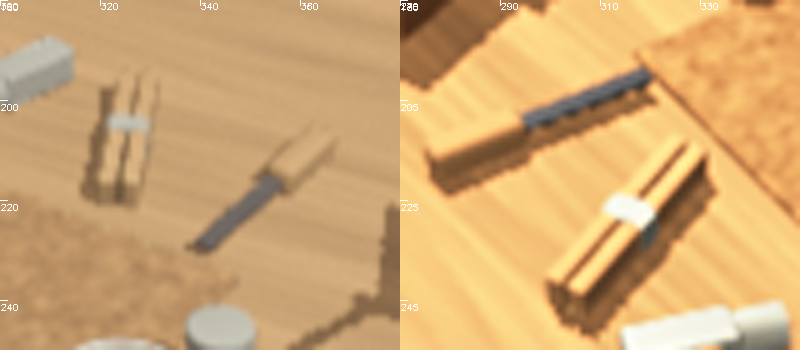

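```bash
cat > h.py <<'E'
from workcell import *
import numpy as np,cv2
from scipy.spatial.transform import Rotation as R
def ray(n,p,info=None):
    i=info or camera_info(n);K,T=i["K"],i["T"];a=(p[0]-K[0,2])/K[0,0];b=(p[1]-K[1,2])/K[1,1]
    if n=="wrist":
        t=np.hypot(a,b);s=np.sin(t)/t if t>1e-9 else 1;v=np.array([a*s,b*s,np.cos(t)])
    else: v=np.array([a,b,1.])
    v=T[:3,:3]@v;return T[:3,3],v/np.linalg.norm(v)
def tri(*obs):
    A=np.zeros((3,3));B=np.zeros(3);rs=[ray(*o) for o in obs]
    for c,v in rs:
        P=np.eye(3)-np.outer(v,v);A+=P;B+=P@c
    x=np.linalg.solve(A,B);return x,max(np.linalg.norm((np.eye(3)-np.outer(v,v))@(x-c)) for c,v in rs)
def onz(n,p,z,info=None):
    c,v=ray(n,p,info);return c+v*(z-c[2])/v[2]
def proj(i,P,fish=False):
    P=np.atleast_2d(P);T=np.linalg.inv(i["T"]);q=P@T[:3,:3].T+T[:3,3]
    if fish:
        r=np.linalg.norm(q[:,:2],axis=1);th=np.arctan2(r,q[:,2]);u=q[:,:2]/r[:,None]*th[:,None]
    else: u=q[:,:2]/q[:,2:]
    return u*[i["K"][0,0],i["K"][1,1]]+i["K"][:2,2]
E
python3 - <<'E'
from h import *
np.set_printoptions(precision=4,suppress=True)
D={"tallA(-y)":((213,155.4),(444.7,285.2)),"tallB":((251.6,171),(397,235)),
"caseNL(-y)":((392.4,211.6),(269.5,177.5)),"caseNR(+y)":((447,217.4),(228.2,158.7)),
"band":((325.6,204.6),(316,226.8)),"clampN":((327.6,194.4),(302.4,242)),"clampF":((323.6,218),(328.4,214.4)),
"jar top":((344,245),(337,162)),"mug top":((323,255),(364,143))}
for k,(a,b) in D.items(): print(k,*tri(("scene",a),("side",b)))
for p in [(318,196),(349,180),(395,215),(364,231)]: print("mat",onz("side",p,.004))
for p in [(250.2,142),(290.8,159.3),(269.5,177.5),(228.2,158.7)]: print("case",onz("side",p,.065))
for p in [(277,208),(320,200)]: print("file",onz("side",p,.018))
E
```

```text
tallA(-y) [ 0.491  -0.4622  0.1211] 0.0012990285705634184
tallB [ 0.5174 -0.2919  0.1215] 0.0006187973807441526
caseNL(-y) [0.4365 0.1596 0.0589] 0.0023701376198653518
caseNR(+y) [0.387  0.319  0.0597] 0.0003232403506633386
band [ 0.4422 -0.0634  0.0185] 0.0007736619852991818
clampN [ 0.3806 -0.0849  0.0164] 9.16901184437615e-05
clampF [ 0.5039 -0.0405  0.0117] 0.0010601237601077032
jar top [0.6456 0.0926 0.0533] 0.0005832245896040021
mug top [0.7465 0.0779 0.0871] 0.0015633576583386035
mat [0.5349 0.0478 0.004 ]
mat [0.6566 0.0458 0.004 ]
mat [ 0.6562 -0.1592  0.004 ]
mat [ 0.5444 -0.1504  0.004 ]
case [0.4853 0.3458 0.065 ]
case [0.5341 0.183  0.065 ]
case [0.4335 0.15   0.065 ]
case [0.3842 0.3117 0.065 ]
file [0.4014 0.0693 0.018 ]
file [0.5193 0.0171 0.018 ]
```

```bash
cat >> h.py <<'E'
def down(x,y,z,yaw): return np.array([x,y,z]),R.from_euler("xyz",[np.pi,0,yaw])
def plan(tgts,start=None,grip=1,vmax=.13,wmax=1.,show=True):
    """tgts: list of (pos,Rot[,vmax]); prints calls of <=12 rows, whole rows rounded"""
    if start is None:
        s=get_state();start=(np.array(s["tool_pos"]),R.from_euler("xyz",s["tcp_rot"]))
    p,r=start;rows=[]
    for t in tgts:
        P,Q=t[:2];v=t[2] if len(t)>2 else vmax
        w=(Q*r.inv()).as_rotvec();d=P-p
        n=int(max(1,np.ceil(np.linalg.norm(d)/.3/v-.02),np.ceil(np.linalg.norm(w)/.08/wmax-.02)))
        p0,r0=p,r
        for k in range(1,n+1):
            rg=R.from_rotvec(w*k/n)*r0;pg=p0+d*k/n
            a=np.round(r.inv().apply(pg-p)/.3,3);b=np.round((r.inv()*rg).as_rotvec()/.08,2)
            rows.append([grip,*a,*b]);p=p+r.apply(a*.3);r=r*R.from_rotvec(b*.08)
    if show:
        for i in range(0,len(rows),12): print("["+",".join(f"{x:g}" for q in rows[i:i+12] for x in q)+"]",len(rows[i:i+12]))
    return p,r
E
python3 - <<'E'
from h import *
plan([down(.442,-.063,.16,3.49)],grip=.4)
for n,p in [("hh",(331,254)),("he",(350,310))]: print(n,onz("side",p,.02))
E
```

```text
[0.4,-0.086,-0.089,0.011,-0,-0,-0.52,0.4,-0.081,-0.092,0.012,-0,-0,-0.52,0.4,-0.078,-0.096,0.011,-0,-0,-0.52,0.4,-0.074,-0.099,0.012,-0,-0,-0.52,0.4,-0.069,-0.102,0.011,-0,-0,-0.52,0.4,-0.066,-0.105,0.012,-0,-0,-0.52,0.4,-0.061,-0.107,0.011,-0,-0,-0.51,0.4,-0.056,-0.11,0.012,-0,-0,-0.52,0.4,-0.052,-0.112,0.011,-0,-0,-0.52,0.4,-0.047,-0.114,0.012,-0.01,-0,-0.52,0.4,-0.042,-0.116,0.011,0,-0,-0.52,0.4,-0.038,-0.118,0.012,0,-0,-0.52] 12
[0.4,-0.032,-0.119,0.011,0,-0,-0.52,0.4,-0.028,-0.12,0.012,0,-0,-0.52,0.4,-0.023,-0.121,0.011,0,-0,-0.52,0.4,-0.017,-0.123,0.011,0,-0,-0.52,0.4,-0.012,-0.122,0.012,0,-0,-0.52] 5
hh [ 0.41162496 -0.16920001  0.02      ]
he [ 0.33835027 -0.33115432  0.02      ]
```

Emit:
{"fn": "play_rows", "kwargs": {
  "deltas": [0.4,-0.086,-0.089,0.011,0,0,-0.52,0.4,-0.081,-0.092,0.012,0,0,-0.52,0.4,-0.078,-0.096,0.011,0,0,-0.52,0.4,-0.074,-0.099,0.012,0,0,-0.52,0.4,-0.069,-0.102,0.011,0,0,-0.52,0.4,-0.066,-0.105,0.012,0,0,-0.52,0.4,-0.061,-0.107,0.011,0,0,-0.51,0.4,-0.056,-0.11,0.012,0,0,-0.52,0.4,-0.052,-0.112,0.011,0,0,-0.52,0.4,-0.047,-0.114,0.012,0,0,-0.52,0.4,-0.042,-0.116,0.011,0,0,-0.52,0.4,-0.038,-0.118,0.012,0,0,-0.52]
}}

```text
time: 1.15
tool_pos: [0.369, 0.1054, 0.1772]
tcp_rot: [3.142, 0.0, -2.999]
force: [1.3, 0.6, 0.4]
opening: 0.701
grasp_force: 0.0
```

Emit:
{"fn": "play_rows", "kwargs": {
  "deltas": [0.4,-0.032,-0.119,0.011,0,0,-0.52,0.4,-0.028,-0.12,0.012,0,0,-0.52,0.4,-0.023,-0.121,0.011,0,0,-0.52,0.4,-0.017,-0.123,0.011,0,0,-0.52,0.4,-0.012,-0.122,0.012,0,0,-0.52,0.4,0,0,0,0,0,0,0.4,0,0,0,0,0,0]
}}

```text
time: 1.73
tool_pos: [0.442, -0.0639, 0.1597]
tcp_rot: [3.141, -0.001, -2.796]
force: [-0.9, -0.1, 0.2]
opening: 0.701
grasp_force: 0.0
```

Run:
```python
from h import *
import pickle
i=camera_info("wrist");im=camera("wrist");pickle.dump((i,get_state()),open("w1.pkl","wb"))
cv2.imwrite("pics/w1.png",im);s=get_state();print(s["time"],s["tool_pos"],s["tcp_rot"],s["opening"])
print(proj(i,[[.442,-.063,.022],[.381,-.085,.022],[.504,-.041,.022]],True))
```

```text
1.7833 [ 0.44158103 -0.06284146  0.15977053] [ 3.14086149e+00 -8.60239792e-04 -2.79482173e+00] 0.6998232251941144
[[324.76212502 187.07433994]
 [324.74215646 122.14945483]
 [324.42431648 247.37343649]]
```

View pics/w1.png

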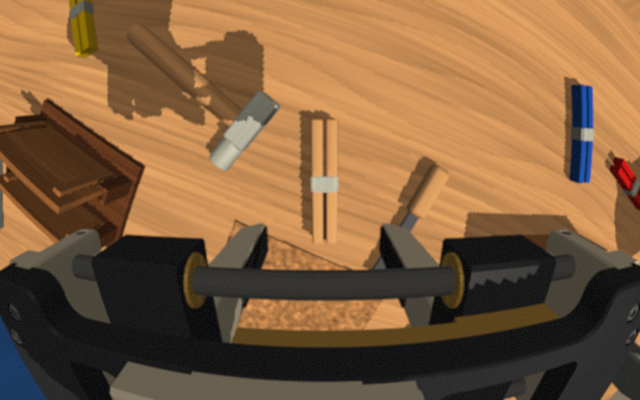

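Emit:
{"fn": "play_rows", "kwargs": {
  "deltas": [0.3,0.007,0,0.13,0,0,0,0.3,0,0,0.13,0,0,0,0.3,0,0,0.13,0,0,0,0.3,0,0,0.08,0,0,0,0.3,0,0,0.045,0,0,0,0.3,0,0,0,0,0,0,-1,0,0,0,0,0,0,-1,0,0,0,0,0,0,-1,0,0,0,0,0,0,-1,0,0,0,0,0,0,-1,0,0,0,0,0,0],
  "squeeze": 20
}}

```text
time: 2.7
tool_pos: [0.4405, -0.0634, 0.0064]
tcp_rot: [-3.141, 0.001, -2.793]
force: [0.1, 0.0, 0.2]
opening: 0.34
grasp_force: 0.0
```

Run:
```python
from h import *
s=get_state();print(s["time"],s["tool_pos"],s["opening"]*93,s["grasp_force"])
p,r=np.array(s["tool_pos"]),R.from_euler("xyz",s["tcp_rot"])
plan([(p+[0,0,.06],r),down(.44,.10,.20,2.6),down(.455,.247,.20,1.867)],grip=-1)
```

```text
2.7 [ 0.44045635 -0.06344715  0.0064352 ] 31.585186336778776 0.0
[-1,-0,-0,-0.1,0,0,-0,-1,-0,-0,-0.1,0,0,0,-1,-0.015,0.043,-0.037,-0,0,0.93,-1,-0.013,0.043,-0.037,-0,0,0.92,-1,-0.009,0.045,-0.037,-0,0.01,0.93,-1,-0.005,0.045,-0.037,-0,-0,0.93,-1,-0.003,0.045,-0.038,-0,-0,0.93,-1,0.001,0.046,-0.037,-0,0,0.92,-1,0.005,0.045,-0.037,-0,0,0.93,-1,0.008,0.044,-0.037,-0,0,0.93,-1,0.011,0.044,-0.037,-0,0.01,0.93,-1,0.014,0.043,-0.037,-0,-0,0.92] 12
[-1,0.018,0.042,-0.037,-0,-0,0.93,-1,0.02,0.041,-0.037,-0,0,0.93,-1,0.021,0.045,-0,-0,0,0.92,-1,0.024,0.042,-0,-0,0,0.91,-1,0.027,0.041,-0,-0,0,0.92,-1,0.031,0.039,-0,-0,0,0.91,-1,0.033,0.037,-0,-0,0,0.92,-1,0.035,0.034,-0,-0,0,0.92,-1,0.038,0.031,-0,-0,0,0.91,-1,0.04,0.029,-0,-0,0,0.92,-1,0.043,0.025,-0.001,-0,0,0.91,-1,0.043,0.023,0,-0,0,0.92] 12
```

Emit:
{"fn": "play_rows", "kwargs": {
  "deltas": [-1,0,0,0,0,0,0,-1,0,0,0,0,0,0,-1,0,0,0,0,0,0]
}}

```text
time: 2.95
tool_pos: [0.4404, -0.0635, 0.0062]
tcp_rot: [-3.141, 0.001, -2.793]
force: [-0.9, 0.6, 8.0]
opening: 0.296
grasp_force: 20.0
```

Emit:
{"fn": "play_rows", "kwargs": {
  "deltas": [-1,0,0,-0.1,0,0,0,-1,0,0,-0.1,0,0,0,-1,-0.015,0.043,-0.037,0,0,0.93,-1,-0.013,0.043,-0.037,0,0,0.92,-1,-0.009,0.045,-0.037,0,0.01,0.93,-1,-0.005,0.045,-0.037,0,0,0.93,-1,-0.003,0.045,-0.038,0,0,0.93,-1,0.001,0.046,-0.037,0,0,0.92,-1,0.005,0.045,-0.037,0,0,0.93,-1,0.008,0.044,-0.037,0,0,0.93,-1,0.011,0.044,-0.037,0,0.01,0.93,-1,0.014,0.043,-0.037,0,0,0.92]
}}

```text
time: 3.95
tool_pos: [0.4396, 0.0732, 0.1776]
tcp_rot: [-3.141, -0.002, 2.745]
force: [0.2, 0.3, -0.8]
opening: 0.297
grasp_force: 20.0
```

Emit:
{"fn": "play_rows", "kwargs": {
  "deltas": [-1,0.018,0.042,-0.037,0,0,0.93,-1,0.02,0.041,-0.037,0,0,0.93,-1,0.021,0.045,0,0,0,0.92,-1,0.024,0.042,0,0,0,0.91,-1,0.027,0.041,0,0,0,0.92,-1,0.031,0.039,0,0,0,0.91,-1,0.033,0.037,0,0,0,0.92,-1,0.035,0.034,0,0,0,0.92,-1,0.038,0.031,0,0,0,0.91,-1,0.04,0.029,0,0,0,0.92,-1,0.043,0.025,0,0,0,0.91,-1,0.043,0.023,0,0,0,0.92]
}}

```text
time: 4.95
tool_pos: [0.4547, 0.2475, 0.1991]
tcp_rot: [-3.14, -0.0, 1.863]
force: [0.1, 0.3, -0.7]
opening: 0.298
grasp_force: 20.0
```

Run:
```python
from h import *
import pickle
i=camera_info("wrist");im=camera("wrist");s=get_state();pickle.dump((i,s),open("w2.pkl","wb"))
print(s["time"],s["tool_pos"],s["tcp_rot"],s["opening"]*93,s["grasp_force"])
o=np.zeros((600,800,3),np.uint8)
cv2.imwrite("pics/w2.png",im)
c=np.array([.459,.248]);a=.296;X=np.array([np.cos(a),np.sin(a)]);Y=np.array([-X[1],X[0]])
print(proj(i,[[*(c+X*x+Y*y),.065] for x,y in[(-.055,-.085),(-.055,.085),(.055,.085),(.055,-.085)]],True))
```

```text
5.0 [0.45509802 0.24933956 0.19916067] [-3.14057213e+00 -1.27769733e-03  1.85851014e+00] 27.987609129406806 19.998980462551117
[[277.06880493 264.30662129]
 [270.58698325 102.43206364]
 [384.18929927 102.27614512]
 [378.05533595 263.85985669]]
```

View pics/w2.png

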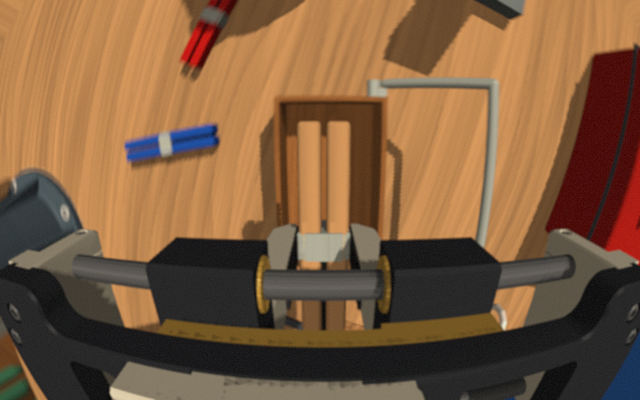

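Run:
```python
from h import *
import pickle
i,s=pickle.load(open("w2.pkl","rb"))
im=cv2.imread("pics/w2.png")
o=cv2.resize(im[80:260,250:430],None,fx=3.3,fy=3.3,interpolation=cv2.INTER_CUBIC)
for k in range(0,180,20): cv2.putText(o,str(250+k),(int(k*3.3),9),0,.3,(255,255,255),1);cv2.putText(o,str(80+k),(0,int(k*3.3)+4),0,.3,(255,255,255),1)
cv2.imwrite("pics/w2c.png",o)
P=[onz("wrist",p,.065,i) for p in [(275,97),(386,97)]];print(P,P[1]-P[0],np.linalg.norm(P[1]-P[0]))
```

```text
[array([0.38428921, 0.319497  , 0.065     ]), array([0.48697819, 0.35091185, 0.065     ])] [0.10268898 0.03141485 0.        ] 0.1073867741873095
```

View pics/w2c.png

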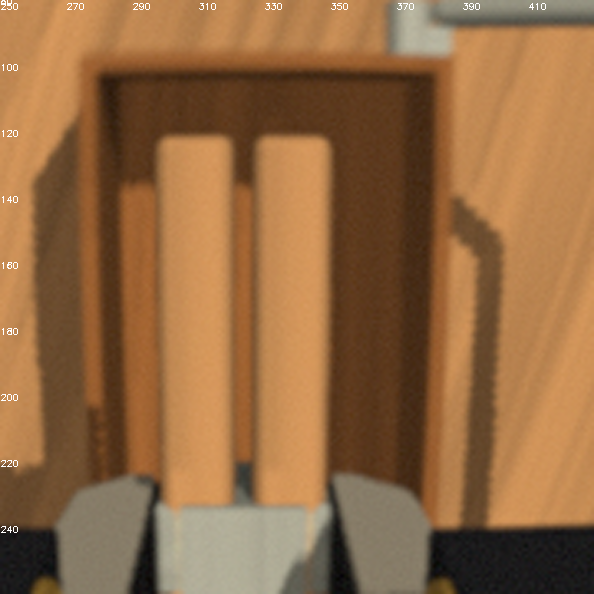

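Run:
```python
from h import *
import pickle
from scipy.optimize import least_squares
i,s=pickle.load(open("w2.pkl","rb"))
f=lambda p:onz("wrist",p,.065,i)[:2]
TL,TR,R2,L2=map(f,[(274.8,98.2),(387,97.6),(378.8,237.6),(275.8,201)])
print(TL,TR,np.linalg.norm(TR-TL))
def res(q):
    X=np.array([np.cos(q[2]),np.sin(q[2])]);Y=np.array([-X[1],X[0]]);c=q[:2]
    g=lambda p:((p-c)@X,(p-c)@Y)
    a,b,e,d=g(TL),g(TR),g(R2),g(L2)
    return [a[0]+.055,a[1]-.085,b[0]-.055,b[1]-.085,e[0]-.055,d[0]+.055]
r=least_squares(res,[.459,.248,.296]);print(r.x,r.fun*1e3)
c=r.x[:2];a=r.x[2]
print("delta world to clamp spot");X=np.array([np.cos(a),np.sin(a)])
p=c-X*.004
plan([down(*p,.14,a+np.pi/2),down(*p,.012,a+np.pi/2)],grip=-1,vmax=.1)
```

```text
[0.38443327 0.31831418] [0.48809426 0.35067225] 0.10859394413003032
[0.45933543 0.25268355 0.27900974] [ 1.06933966 -1.27905782 -0.36685078  1.27905782 -1.75694369  1.05445482]
delta world to clamp spot
[-1,0.003,0.002,0.099,-0.01,-0.01,0.05,-1,0.004,0.001,0.098,-0,-0.01,0.06,-1,-0,0,0.085,-0,0,-0,-1,-0,0,0.086,-0,0,-0,-1,-0,0,0.085,-0,0,-0,-1,-0,0,0.085,-0,0,-0,-1,-0,0.001,0.086,-0,0,-0] 7
```

Emit:
{"fn": "play_rows", "kwargs": {
  "deltas": [-1,0.003,0.002,0.099,0,0,0.05,-1,0.004,0.001,0.098,0,0,0.06,-1,0,0,0.085,0,0,0,-1,0,0,0.086,0,0,0,-1,0,0,0.085,0,0,0,-1,0,0,0.085,0,0,0,-1,0,0,0.082,0,0,0,-1,0,0,0,0,0,0,-0.05,0,0,0,0,0,0,-0.05,0,0,0,0,0,0,-0.05,0,0,0,0,0,0]
}}

```text
time: 5.92
tool_pos: [0.4555, 0.2493, 0.0143]
tcp_rot: [-3.142, -0.001, 1.859]
force: [-0.3, -0.3, 0.0]
opening: 0.452
grasp_force: 0.0
```

Run:
```python
from h import *
s=get_state();print(s["time"],s["tool_pos"],s["opening"]*93,s["grasp_force"],s["force"])
# rack: lid top
A=np.array([.491,-.4622]);B=np.array([.5174,-.2919]);d=B-A;psi=np.arctan2(-d[0],d[1]);X=np.array([np.cos(psi),np.sin(psi)])
m=(A+B)/2-X*.004;print("rack yaw",psi,"lid mid",m)
for y in (psi,psi+np.pi,psi+np.pi/2): print(y,"q6@",np.arctan2(m[1],m[0])+np.pi/2-y)
np.save("rack.npy",[*m,psi])
```

```text
5.9167 [0.4554634  0.24925932 0.01431054] 42.002984879662115 0.0 [-0.32169072 -0.26072852  0.04661736]
rack yaw -0.1537963698474744 lid mid [ 0.50024721 -0.37643724]
-0.1537963698474744 q6@ 1.07949196423192
2.987796283742319 q6@ -2.062100689357873
1.416999956947422 q6@ -0.4913043625629765
```

Run:
```python
from h import *
s=get_state();p,r=np.array(s["tool_pos"]),R.from_euler("xyz",s["tcp_rot"])
q=plan([(p+[0,0,.085],r,.1),(np.array([.472,.191,.22]),r,.13)],grip=-.05)
print();q=plan([down(.50,-.376,.22,1.417)],start=q,grip=.3)
```

```text
[-0.05,0,-0,-0.094,0,-0,0,-0.05,0,-0,-0.095,0,0,0,-0.05,0,-0,-0.094,0,0,0,-0.05,-0.05,-0.001,-0.101,0,0,0,-0.05,-0.051,-0,-0.1,0,0,0,-0.05,-0.05,-0.001,-0.101,0,0,0,-0.05,-0.05,-0,-0.101,0,0,0] 7

[0.3,-0.123,-0.03,-0,-0,-0,0.37,0.3,-0.123,-0.026,-0,-0,-0,0.37,0.3,-0.124,-0.022,-0,-0,-0,0.36,0.3,-0.125,-0.019,-0,-0,-0,0.37,0.3,-0.125,-0.016,-0,-0,-0,0.37,0.3,-0.126,-0.011,-0,-0,-0,0.37,0.3,-0.126,-0.008,-0,-0,-0,0.37,0.3,-0.126,-0.004,-0.001,-0,-0,0.36,0.3,-0.126,-0,0,-0,-0,0.37,0.3,-0.126,0.003,0,-0,-0.01,0.37,0.3,-0.126,0.007,0,-0,0,0.37,0.3,-0.126,0.011,0,-0,0,0.37] 12
[0.3,-0.125,0.014,0,-0,0,0.36,0.3,-0.125,0.018,0,-0,0,0.37,0.3,-0.124,0.022,0,-0,0,0.37] 3
```

Emit:
{"fn": "play_rows", "kwargs": {
  "deltas": [-0.05,0,0,-0.094,0,0,0,-0.05,0,0,-0.095,0,0,0,-0.05,0,0,-0.094,0,0,0,-0.05,-0.05,0,-0.101,0,0,0,-0.05,-0.051,0,-0.1,0,0,0,-0.05,-0.05,0,-0.101,0,0,0,-0.05,-0.05,0,-0.101,0,0,0,-0.05,0,0,0,0,0,0]
}}

```text
time: 6.58
tool_pos: [0.475, 0.1902, 0.2255]
tcp_rot: [3.133, -0.0, 1.857]
force: [-0.3, 0.5, 0.1]
opening: 0.478
grasp_force: 0.0
```

Run:
```python
from h import *
import pickle
i=camera_info("wrist");im=camera("wrist");pickle.dump((i,get_state()),open("w3.pkl","wb"));cv2.imwrite("pics/w3.png",im);print(get_state()["tool_pos"])
c=np.array([.4595,.2525]);a=.285;X=np.array([np.cos(a),np.sin(a)]);Y=np.array([-X[1],X[0]])
print(proj(i,[[*(c+X*x+Y*y),.065] for x,y in[(-.055,-.085),(-.055,.085),(.055,.085),(.055,-.085)]],True))
```

```text
[0.47386313 0.19082067 0.22259355]
[[274.37459997 200.33818803]
 [272.29915533  44.03348991]
 [376.55967466  44.44036825]
 [374.09730942 200.22295506]]
```

Emit:
{"fn": "play_rows", "kwargs": {
  "deltas": [0.3,-0.123,-0.03,0,0,0,0.37,0.3,-0.123,-0.026,0,0,0,0.37,0.3,-0.124,-0.022,0,0,0,0.36,0.3,-0.125,-0.019,0,0,0,0.37,0.3,-0.125,-0.016,0,0,0,0.37,0.3,-0.126,-0.011,0,0,0,0.37,0.3,-0.126,-0.008,0,0,0,0.37,0.3,-0.126,-0.004,0,0,0,0.36,0.3,-0.126,0,0,0,0,0.37,0.3,-0.126,0.003,0,0,0,0.37,0.3,-0.126,0.007,0,0,0,0.37,0.3,-0.126,0.011,0,0,0,0.37]
}}

```text
time: 7.63
tool_pos: [0.4941, -0.2636, 0.2181]
tcp_rot: [-3.139, -0.001, 1.504]
force: [0.4, 1.2, -0.2]
opening: 0.652
grasp_force: 0.0
```

Emit:
{"fn": "play_rows", "kwargs": {
  "deltas": [0.3,-0.125,0.014,0,0,0,0.36,0.3,-0.125,0.018,0,0,0,0.37,0.3,-0.124,0.022,0,0,0,0.37,0.3,0,0,0,0,0,0,0.3,0,0,0,0,0,0]
}}

```text
time: 8.05
tool_pos: [0.4996, -0.3763, 0.2175]
tcp_rot: [-3.139, -0.001, 1.415]
force: [-0.2, 0.7, -0.7]
opening: 0.651
grasp_force: 0.0
```

Run:
```python
from h import *
import pickle
i=camera_info("wrist");im=camera("wrist");s=get_state();pickle.dump((i,s),open("w4.pkl","wb"));cv2.imwrite("pics/w4.png",im);print(s["time"],s["tool_pos"],s["tcp_rot"])
m=np.load("rack.npy");a=m[2];X=np.array([np.cos(a),np.sin(a)]);Y=np.array([-X[1],X[0]])
print(proj(i,[[*(m[:2]+X*x+Y*y),.128] for x,y in[(-.004,.088),(.004,.088),(0,0)]],True))
def c(im,x,y,w,h,k):
    o=cv2.resize(im[y:y+h,x:x+w],None,fx=k,fy=k,interpolation=cv2.INTER_CUBIC)
    for t in range(0,w,20): cv2.putText(o,str(x+t),(int(t*k),9),0,.3,(255,255,255),1);o[:5,int(t*k)]=255
    for t in range(0,h,20): cv2.putText(o,str(y+t),(0,int(t*k)+4),0,.3,(255,255,255),1);o[int(t*k),:5]=255
    return o
# case from w3 and lid from w4
o=np.hstack([c(cv2.imread("pics/w3.png"),250,20,160,240,2.5),c(im,250,20,160,240,2.5)])
cv2.imwrite("pics/cmp.png",o);print(o.shape)
```

```text
8.1 [ 0.49977562 -0.37509648  0.21772784] [-3.13863419e+00 -1.04788468e-03  1.41640716e+00]
[[318.84158577  93.86723883]
 [328.65987557  93.84303722]
 [323.99390165 198.46041855]]
(600, 800, 3)
```

View pics/cmp.png

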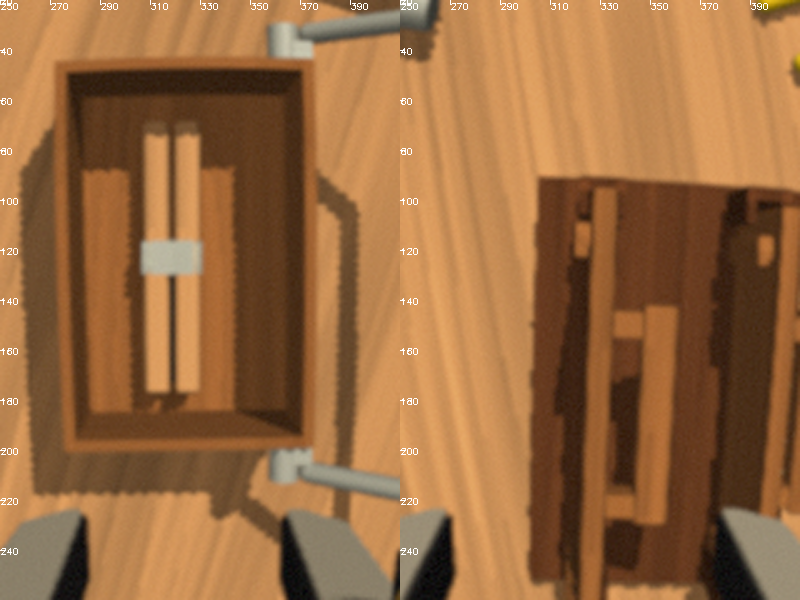

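Run:
```python
from h import *
import pickle
from scipy.optimize import least_squares
i,s=pickle.load(open("w3.pkl","rb"))
P=np.array([onz("wrist",p,.065,i)[:2] for p in [(272.4,45.6),(376,44),(276.8,200.4),(374.8,198.4)]])
M=np.array([(-.055,.085),(.055,.085),(-.055,-.085),(.055,-.085)])
def res(q):
    X=np.array([np.cos(q[2]),np.sin(q[2])]);Y=np.array([-X[1],X[0]]);return (q[:2]+M@np.array([X,Y])-P).ravel()
r=least_squares(res,[.459,.252,.285]);print("case",r.x,r.fun*1e3)
i,s=pickle.load(open("w4.pkl","rb"))
g=lambda p:onz("wrist",p,.128,i)[:2]
a,b,c,d=map(g,[(327.2,94.8),(336.8,94.8),(322.8,236),(331.6,236)])
e=(a+b)/2;f=(c+d)/2;v=e-f;v/=np.linalg.norm(v);psi=np.arctan2(-v[0],v[1]);m=e-v*.088
print("lid",m,psi,np.linalg.norm(a-b));np.save("rack.npy",[*m,psi])
print("small", )
plan([down(*m,.20,psi+np.pi/2),down(*m,.102,psi+np.pi/2,)],grip=.3,vmax=.1)
```

```text
case [0.46015679 0.25287477 0.29906498] [-0.8908371   0.95554788 -0.00695885  0.49459426 -0.592652   -0.71638337
  1.49044795 -0.73375877]
lid [ 0.5039579  -0.37775917] -0.18622261115648459 0.007827526448417351
small
[0.3,-0.007,0.015,0.059,-0.04,-0.01,0.4,0.3,0,0,0.082,0,-0,-0,0.3,0,0,0.081,0,-0,-0,0.3,0,0,0.082,0,-0,-0,0.3,0,0,0.082,0,-0,-0] 5
```

Emit:
{"fn": "play_rows", "kwargs": {
  "deltas": [0.3,-0.007,0.015,0.059,0,0,0.4,0.3,0,0,0.082,0,0,0,0.3,0,0,0.081,0,0,0,0.3,0,0,0.082,0,0,0,0.3,0,0,0.08,0,0,0,0.3,0,0,0,0,0,0,-1,0,0,0,0,0,0,-1,0,0,0,0,0,0,-1,0,0,0,0,0,0,-1,0,0,0,0,0,0,-1,0,0,0,0,0,0,-1,0,0,0,0,0,0],
  "squeeze": 35
}}

```text
time: 9.1
tool_pos: [0.5042, -0.3786, 0.1043]
tcp_rot: [-3.141, 0.001, 1.385]
force: [0.3, -0.1, -0.6]
opening: 0.267
grasp_force: 0.0
```

Emit:
{"fn": "play_rows", "kwargs": {
  "deltas": [-1,0,0,0,0,0,0,-1,0,0,0,0,0,0,-1,0,0,0,0,0,0,-1,0,0,0,0,0,0,-1,0,0,0,0,0,0,-1,0,0,0,0,0,0,-1,0,0,0,0,0,0]
}}

```text
time: 9.68
tool_pos: [0.5041, -0.3785, 0.1037]
tcp_rot: [-3.14, 0.0, 1.385]
force: [-0.7, 0.4, 1.1]
opening: 0.085
grasp_force: 35.0
```

Run:
```python
from h import *
s=get_state();p,r=np.array(s["tool_pos"]),R.from_euler("xyz",s["tcp_rot"])
psi=-.12;X=np.array([np.cos(psi),np.sin(psi),0]);C=np.array([.60,-.06,0])
rd=R.from_euler("xyz",[np.pi,0,psi+np.pi/2]);rt=rd*R.from_rotvec([-np.radians(55),0,0])
print(np.round(rt.as_matrix(),2).tolist())
T=C-.015*X
q=plan([(p+[0,0,.03],r,.05),(p+[0,0,.14],r,.1)],grip=-1);print()
q=plan([(T+[0,0,.22],rt)],start=q,grip=-1);print()
q=plan([(T+[0,0,.09],rt,.09),(T+[0,0,.061],rt,.025)],start=q,grip=-1)
for n,pp in [("pliers",(400,215)),("pliers2",(418,203))]: print(n,onz("side",pp,.01))
```

```text
[[0.12, 0.57, 0.81], [0.99, -0.07, -0.1], [0.0, 0.82, -0.57]]
[-1,-0,-0,-0.05,0,0,0,-1,-0,-0,-0.05,0,0,0,-1,-0,-0,-0.092,0,0,0,-1,-0,-0,-0.091,0,0,0,-1,-0,-0.001,-0.092,0,0,0,-1,-0,0,-0.092,0,0,0] 6

[-1,0.085,0.005,0.006,-0.92,0.03,-0.06,-1,0.084,0.005,0.007,-0.93,0.03,-0.06,-1,0.084,0.006,0.007,-0.92,0.03,-0.06,-1,0.085,0.004,0.008,-0.93,0.03,-0.05,-1,0.084,0.005,0.008,-0.92,0.03,-0.06,-1,0.085,0.005,0.009,-0.92,0.03,-0.06,-1,0.084,0.004,0.009,-0.93,0.04,-0.06,-1,0.084,0.004,0.01,-0.92,0.03,-0.06,-1,0.084,0.003,0.011,-0.93,0.03,-0.06,-1,0.084,0.003,0.011,-0.92,0.03,-0.06,-1,0.085,0.003,0.011,-0.92,0.03,-0.05,-1,0.084,0.002,0.012,-0.93,0.03,-0.06] 12
[-1,0.084,0.002,0.012,-0.92,0.03,-0.06] 1

[-1,-0,-0.071,0.05,-0,-0,-0,-1,-0,-0.071,0.049,-0,-0,-0,-1,-0,-0.071,0.05,-0,-0,-0,-1,-0,-0.071,0.05,-0,-0,-0,-1,-0,-0.071,0.049,-0,-0,-0,-1,-0,-0.02,0.014,-0,-0,-0,-1,-0,-0.02,0.014,-0,-0,-0,-1,-0,-0.019,0.014,-0,-0,-0,-1,-0,-0.02,0.014,-0,-0,-0] 9
pliers [ 0.66241904 -0.17236793  0.01      ]
pliers2 [ 0.73936437 -0.16981147  0.01      ]
```

Emit:
{"fn": "play_rows", "kwargs": {
  "deltas": [-1,0,0,-0.05,0,0,0,-1,0,0,-0.05,0,0,0,-1,0,0,-0.092,0,0,0,-1,0,0,-0.091,0,0,0,-1,0,0,-0.092,0,0,0,-1,0,0,-0.092,0,0,0]
}}

```text
time: 10.18
tool_pos: [0.504, -0.3782, 0.2446]
tcp_rot: [-3.139, -0.0, 1.385]
force: [0.2, -0.7, -1.3]
opening: 0.086
grasp_force: 35.0
```

Emit:
{"fn": "play_rows", "kwargs": {
  "deltas": [-1,0.085,0.005,0.006,-0.92,0.03,-0.06,-1,0.084,0.005,0.007,-0.93,0.03,-0.06,-1,0.084,0.006,0.007,-0.92,0.03,-0.06,-1,0.085,0.004,0.008,-0.93,0.03,-0.05,-1,0.084,0.005,0.008,-0.92,0.03,-0.06,-1,0.085,0.005,0.009,-0.92,0.03,-0.06,-1,0.084,0.004,0.009,-0.93,0.04,-0.06,-1,0.084,0.004,0.01,-0.92,0.03,-0.06,-1,0.084,0.003,0.011,-0.93,0.03,-0.06,-1,0.084,0.003,0.011,-0.92,0.03,-0.06,-1,0.085,0.003,0.011,-0.92,0.03,-0.05,-1,0.084,0.002,0.012,-0.93,0.03,-0.06]
}}

```text
time: 11.18
tool_pos: [0.5737, -0.1135, 0.2261]
tcp_rot: [2.352, -0.018, 1.456]
force: [0.2, 0.2, -1.2]
opening: 0.083
grasp_force: 35.0
```

Emit:
{"fn": "play_rows", "kwargs": {
  "deltas": [-1,0.084,0.002,0.012,-0.92,0.03,-0.06,-1,0,0,0,0,0,0,-1,0,0,0,0,0,0]
}}

```text
time: 11.43
tool_pos: [0.5774, -0.1061, 0.2271]
tcp_rot: [2.329, -0.022, 1.463]
force: [-0.4, -0.9, -1.7]
opening: 0.081
grasp_force: 35.0
```

Run:
```python
from h import *
s=get_state();p,r=np.array(s["tool_pos"]),R.from_euler("xyz",s["tcp_rot"]);print(s["time"],p,s["tcp_rot"],s["opening"]*93,s["grasp_force"],s["force"],s["qpos"])
psi=-.12;X=np.array([np.cos(psi),np.sin(psi),0]);C=np.array([.59,-.045,0])
rt=R.from_euler("xyz",[np.pi,0,psi+np.pi/2])*R.from_rotvec([-np.radians(55),0,0]);T=C-.015*X
plan([(T+[0,0,.09],rt,.09),(T+[0,0,.061],rt,.025)],grip=-1)
for n in("scene","side"): cv2.imwrite(f"pics/{n}1.png",camera(n))
```

```text
11.4333 [ 0.57738336 -0.10605888  0.22713642] [ 2.3289645  -0.02247353  1.46339016] 7.497218389266712 34.99206840991974 [-0.42243708 -0.92057602 -1.66948422] [-0.351877    0.17208349  2.12399115  1.31660274  0.19836952 -1.4657607 ]
[-1,0.033,-0.059,0.049,-0.31,-0.05,-0.02,-1,0.033,-0.061,0.048,-0.3,-0.05,-0.02,-1,0.033,-0.061,0.046,-0.31,-0.05,-0.02,-1,0.034,-0.063,0.044,-0.31,-0.05,-0.02,-1,0.034,-0.064,0.043,-0.31,-0.05,-0.02,-1,0.034,-0.064,0.041,-0.3,-0.05,-0.02,-1,0,-0.02,0.014,-0,0,0,-1,0,-0.02,0.014,-0,0,0,-1,0,-0.019,0.014,-0,0,0,-1,0,-0.02,0.013,-0,0,0] 10
```

```bash
cat > fk.py <<'E'
from h import *
def fk(P,q):
    a0,d1,L2,e,L3,L6=P;Ry=lambda t:R.from_euler("y",t);Rz=lambda t:R.from_euler("z",t)
    p=np.array([a0,0,d1]);r=Ry(q[1]);p=p+r.apply([0,0,L2]);r=r*Ry(q[2]);p=p+r.apply([e,0,L3]);r=r*Rz(q[3])*Ry(q[4]);p=p+r.apply([0,0,L6])
    r=r*Rz(q[5]);b=Rz(q[0]);return b.apply(p),b*r
E
python3 - <<'E'
from fk import *
import pickle
from scipy.optimize import least_squares
S=[pickle.load(open(f"w{k}.pkl","rb"))[1] for k in(1,2,3,4)]+[get_state()]
S.append(dict(qpos=[1.128,.351,1.652,0,1.139,-.085],tool_pos=[.193,.515,.219],tcp_rot=[np.pi,0,2.784]))
f=lambda P:np.concatenate([fk(P,s["qpos"])[0]-s["tool_pos"] for s in S]+[[.01*(P[0])]])
b=least_squares(f,[0,.3,.35,0,.35,.25]);print(b.x,abs(b.fun).max());np.save("P.npy",b.x)
for s in S: print(np.round(s["qpos"],3),np.round((R.from_euler("xyz",s["tcp_rot"]).inv()*fk(b.x,s["qpos"])[1]).as_rotvec(),3))
P=b.x
# IK scan: tilt, q4=0 : list q5 and q2,q3 for TCP over mat
def ik(p,r,q0):
    g=lambda q:np.concatenate([(fk(P,q)[0]-p)*5,(r.inv()*fk(P,q)[1]).as_rotvec()])
    o=least_squares(g,q0,bounds=([-2.75,-.79,.01,-1.57,.07,-2.87],[2.75,2.1,2.65,4.71,3.14,2.87]));return o.x,np.abs(o.fun).max()
psi=-.12;X=np.array([np.cos(psi),np.sin(psi),0])
off=R.from_euler("xyz",S[-1]["tcp_rot"]).inv()*fk(P,S[-1]["qpos"])[1]
for ang in(40,45,50,55):
  for C in([.59,-.045,0],[.66,-.05,0]):
    rt=R.from_euler("xyz",[np.pi,0,psi+np.pi/2])*R.from_rotvec([-np.radians(ang),0,0]);a=np.pi/2-np.radians(ang)
    z=.005+.092*np.sin(a)+.004*np.cos(a);T=np.array(C)+X*(.058-.092*np.cos(a)+.004*np.sin(a))+[0,0,z]
    for q4 in(0,3.1):
        o=ik(T,rt*off,[-.1,.8,1.8,q4,.3,-1.5 if q4==0 else 1.5]);print(ang,C[0],np.round(o[0],2),round(o[1],4),"body low",round(z+.084*np.sin(a)-.094*np.cos(a),3))
E
```

```text
[-0.03472819  0.33074163  0.49426548  0.06680167  0.48592812  0.31173448] 0.044747696589389485
[-0.246  0.243  1.969  0.     0.931 -2.164] [ 0.     0.    -1.571]
[0.411 0.317 1.752 0.002 1.073 0.122] [-0.    -0.    -1.571]
[2.910e-01 2.730e-01 1.750e+00 1.000e-03 1.113e+00 5.000e-03] [ 0.     0.    -1.571]
[-7.180e-01  4.900e-01  1.444e+00 -1.000e-03  1.211e+00 -5.630e-01] [ 0.     0.    -1.571]
[-0.353  0.172  2.123  1.316  0.198 -1.466] [ 0.     0.    -1.571]
[ 1.128  0.351  1.652  0.     1.139 -0.085] [ 0.     0.    -1.571]
40 0.59 [-0.1   0.49  2.1   2.89  0.13 -2.87] 0.0466 body low 0.082
40 0.59 [-0.05  0.49  2.1   3.47  0.15  2.87] 0.0047 body low 0.082
40 0.66 [-0.04  0.56  1.92 -1.57  0.07  1.63] 0.0335 body low 0.082
40 0.66 [-0.06  0.57  1.94  3.71  0.08  2.62] 0.0 body low 0.082
45 0.59 [-0.12  0.51  2.15  2.88  0.29 -2.87] 0.0741 body low 0.066
45 0.59 [-0.02  0.52  2.15  3.49  0.31  2.87] 0.0347 body low 0.066
45 0.66 [-0.1   0.58  1.99  2.89  0.2  -2.87] 0.0622 body low 0.066
45 0.66 [-0.04  0.59  2.    3.48  0.23  2.87] 0.0178 body low 0.066
50 0.59 [-0.15  0.55  2.19  2.86  0.45 -2.87] 0.1 body low 0.049
50 0.59 [0.02 0.56 2.19 3.52 0.47 2.87] 0.0641 body low 0.049
50 0.66 [-0.12  0.61  2.03  2.88  0.36 -2.87] 0.0888 body low 0.049
50 0.66 [-0.01  0.62  2.04  3.5   0.38  2.87] 0.0472 body low 0.049
55 0.59 [-0.17  0.61  2.22  2.85  0.61 -2.87] 0.1219 body low 0.032
55 0.59 [0.05 0.61 2.21 3.54 0.62 2.87] 0.0906 body low 0.032
55 0.66 [-0.14  0.65  2.07  2.87  0.51 -2.87] 0.1126 body low 0.032
55 0.66 [0.02 0.66 2.07 3.51 0.53 2.87] 0.0748 body low 0.032
```

```bash
cat > fk.py <<'E'
from h import *
from scipy.optimize import least_squares
def fk(P,q):
    a0,d1,L2,e,L3,L6,yo,f,bx,by=P;Ry=lambda t:R.from_euler("y",t);Rz=lambda t:R.from_euler("z",t)
    p=np.array([a0,yo,d1]);r=Ry(q[1]);p=p+r.apply([0,0,L2]);r=r*Ry(q[2]);p=p+r.apply([e,0,L3]);r=r*Rz(q[3])*Ry(q[4]);p=p+r.apply([f,0,L6])
    r=r*Rz(q[5]);b=Rz(q[0]);return b.apply(p)+[bx,by,0],b*r*R.from_euler("z",np.pi/2)
LO=np.array([-2.75,-.79,.01,-1.57,.07,-2.87]);HI=np.array([2.75,2.1,2.65,4.71,3.14,2.87])
def ik(p,r,q0):
    P=np.load("P.npy");g=lambda q:np.concatenate([(fk(P,q)[0]-p)*5,(r.inv()*fk(P,q)[1]).as_rotvec()])
    o=least_squares(g,np.clip(q0,LO+.01,HI-.01),bounds=(LO,HI));return o.x,np.abs(o.fun).max()
E
python3 - <<'E'
from fk import *
import pickle
S=[pickle.load(open(f"w{k}.pkl","rb"))[1] for k in(1,2,3,4)]+[get_state()]
S.append(dict(qpos=[1.128,.351,1.652,0,1.139,-.085],tool_pos=[.193,.515,.219],tcp_rot=[np.pi,0,2.784]))
w=[1]*6
f=lambda P:np.concatenate([fk(P,s["qpos"])[0]-s["tool_pos"] for s in S]+[.002*(P-[0,.35,.45,0,.45,.25,0,.05,0,0])])
b=least_squares(f,[0,.35,.45,0,.45,.25,0,.05,0,0]);print(np.round(b.x,3),abs(b.fun[:18]).max());np.save("P.npy",b.x)
q0=get_state()["qpos"]
C=np.array([.61,-.06,0])
for psi in(-.9,-.6,-.45,-.12,.3,.6,.9,1.2):
    X=np.array([np.cos(psi),np.sin(psi),0]);T=C-.015*X+[0,0,.061]
    rt=R.from_euler("xyz",[np.pi,0,psi+np.pi/2])*R.from_rotvec([-np.radians(55),0,0])
    o=ik(T,rt,q0);print(psi,np.round(o[0],2),round(o[1],3))
E
```

```text
[-0.002  0.257  0.489  0.039  0.438  0.278  0.046 -0.     0.     0.   ] 0.0004419469174944679
-0.9 [ 0.05  0.74  2.19  3.82  0.88 -2.87] 0.321
-0.6 [-0.1   0.65  2.23  3.38  0.73 -2.87] 0.252
-0.45 [-0.17  0.61  2.22  3.16  0.63 -2.87] 0.208
-0.12 [-0.28  0.6   2.21  2.76  0.61 -2.87] 0.089
0.3 [-0.45  0.64  2.16  2.17  0.74 -2.81] 0.0
0.6 [-0.55  0.68  2.03  1.66  0.85 -2.61] 0.0
0.9 [-0.59  0.74  1.86  1.29  1.02 -2.49] 0.0
1.2 [-0.58  0.82  1.66  1.03  1.21 -2.45] 0.0
```

Run:
```python
from fk import *
s=get_state();p,r=np.array(s["tool_pos"]),R.from_euler("xyz",s["tcp_rot"])
psi=.6;X=np.array([np.cos(psi),np.sin(psi),0]);C=np.array([.61,-.06,0]);T=C-.015*X
rt=R.from_euler("xyz",[np.pi,0,psi+np.pi/2])*R.from_rotvec([-np.radians(55),0,0])
print("block",onz("side",(389,183),.02))
q=np.array(s["qpos"]);w=(rt*r.inv()).as_rotvec();print(w)
for k in range(1,13):
    qn,e=ik(p+(T+[0,0,.2]-p)*k/12,R.from_rotvec(w*k/12)*r,q);print(np.round(qn,2),round(e,3),round(abs(qn-q).max()*12,2));q=qn
st=plan([(T+[0,0,.2],rt)],grip=-1,wmax=.8);print()
plan([(T+[0,0,.09],rt,.08),(T+[0,0,.061],rt,.025)],start=st,grip=-1)
```

```text
block [ 0.72889519 -0.05782336  0.02      ]
[ 0.01483108 -0.15052692  0.70499021]
[-0.38  0.18  2.13  1.42  0.26 -1.63] 0.0 1.95
[-0.4   0.19  2.13  1.48  0.32 -1.74] 0.0 1.32
[-0.42  0.21  2.12  1.51  0.38 -1.82] 0.0 0.98
[-0.44  0.22  2.12  1.51  0.44 -1.89] 0.0 0.78
[-0.46  0.24  2.11  1.51  0.5  -1.94] 0.0 0.71
[-0.48  0.26  2.1   1.51  0.55 -1.99] 0.0 0.69
[-0.49  0.28  2.09  1.49  0.61 -2.03] 0.0 0.67
[-0.51  0.3   2.08  1.47  0.66 -2.07] 0.0 0.65
[-0.52  0.32  2.06  1.45  0.72 -2.1 ] 0.0 0.63
[-0.53  0.34  2.05  1.43  0.77 -2.14] 0.0 0.61
[-0.54  0.37  2.03  1.41  0.82 -2.17] 0.0 0.59
[-0.55  0.39  2.01  1.38  0.87 -2.19] 0.0 0.57
[-1,0.011,-0.003,0.009,-0.14,0.56,-0.48,-1,0.011,-0.002,0.009,-0.14,0.56,-0.49,-1,0.01,-0.002,0.009,-0.13,0.55,-0.48,-1,0.01,-0.002,0.01,-0.14,0.56,-0.48,-1,0.01,-0.002,0.01,-0.14,0.56,-0.49,-1,0.009,-0.001,0.011,-0.14,0.56,-0.48,-1,0.009,-0.001,0.011,-0.14,0.56,-0.48,-1,0.008,-0.001,0.012,-0.13,0.55,-0.49,-1,0.008,-0.001,0.012,-0.14,0.56,-0.48,-1,0.007,-0,0.012,-0.14,0.56,-0.48,-1,0.007,-0.001,0.012,-0.14,0.56,-0.49,-1,0.006,0,0.013,-0.14,0.56,-0.48] 12

[-1,-0,-0.06,0.042,0,-0,0,-1,-0,-0.06,0.042,0,-0,0,-1,-0,-0.06,0.042,0,-0,0,-1,-0,-0.06,0.042,0,-0,0,-1,-0,-0.06,0.043,0,-0,0,-1,-0,-0.02,0.014,0,-0,0,-1,-0,-0.02,0.013,0,-0,0,-1,-0,-0.02,0.014,0,-0,0,-1,-0,-0.02,0.014,0,-0,0] 9
```

Emit:
{"fn": "play_rows", "kwargs": {
  "deltas": [-1,0.011,-0.003,0.009,-0.14,0.56,-0.48,-1,0.011,-0.002,0.009,-0.14,0.56,-0.49,-1,0.01,-0.002,0.009,-0.13,0.55,-0.48,-1,0.01,-0.002,0.01,-0.14,0.56,-0.48,-1,0.01,-0.002,0.01,-0.14,0.56,-0.49,-1,0.009,-0.001,0.011,-0.14,0.56,-0.48,-1,0.009,-0.001,0.011,-0.14,0.56,-0.48,-1,0.008,-0.001,0.012,-0.13,0.55,-0.49,-1,0.008,-0.001,0.012,-0.14,0.56,-0.48,-1,0.007,0,0.012,-0.14,0.56,-0.48,-1,0.007,-0.001,0.012,-0.14,0.56,-0.49,-1,0.006,0,0.013,-0.14,0.56,-0.48]
}}

```text
time: 12.53
tool_pos: [0.5969, -0.0686, 0.1993]
tcp_rot: [2.183, -0.002, 2.174]
force: [0.1, -0.6, -1.8]
opening: 0.083
grasp_force: 35.0
```

Run:
```python
from fk import *
s=get_state();print(s["time"],s["tool_pos"],s["tcp_rot"],np.round(s["qpos"],2),s["opening"]*93)
psi=.6;X=np.array([np.cos(psi),np.sin(psi),0]);C=np.array([.592,-.07,0]);T=C-.015*X
rt=R.from_euler("xyz",[np.pi,0,psi+np.pi/2])*R.from_rotvec([-np.radians(55),0,0])
st=plan([(T+[0,0,.11],rt,.08),(T+[0,0,.062],rt,.03)],grip=-1)
q=s["qpos"]
for z in(.15,.11,.062): q,e=ik(T+[0,0,z],rt,q);print(np.round(q,2),e)
```

```text
12.5333 [ 0.59689467 -0.06858813  0.19930679] [ 2.18349008e+00 -1.53119763e-03  2.17421931e+00] [-0.55  0.39  2.01  1.38  0.87 -2.19] 7.724048153744642
[-1,0.001,-0.07,0.029,-0.01,-0.01,0,-1,0.002,-0.071,0.03,-0,-0.01,0,-1,0.001,-0.07,0.029,-0.01,-0.01,0.01,-1,0.001,-0.071,0.029,-0,-0.02,-0,-1,0,-0.022,0.015,-0,0,-0,-1,0,-0.022,0.016,-0,0,-0,-1,0,-0.021,0.015,-0,0,-0,-1,0,-0.022,0.015,-0,0,-0,-1,0,-0.022,0.015,-0,0,-0,-1,0,-0.022,0.016,-0,0,-0] 10
[-0.59  0.48  2.06  1.47  0.87 -2.37] 1.5455414725806804e-11
[-0.59  0.56  2.06  1.55  0.86 -2.5 ] 1.3877787807814457e-14
[-0.59  0.67  2.06  1.64  0.87 -2.64] 2.6201263381153694e-13
```

Emit:
{"fn": "play_rows", "kwargs": {
  "deltas": [-1,0.001,-0.07,0.029,0,0,0,-1,0.002,-0.071,0.03,0,0,0,-1,0.001,-0.07,0.029,0,0,0,-1,0.001,-0.071,0.029,0,0,0,-1,0,-0.022,0.015,0,0,0,-1,0,-0.022,0.016,0,0,0,-1,0,-0.021,0.015,0,0,0,-1,0,-0.022,0.015,0,0,0,-1,0,-0.022,0.015,0,0,0,-1,0,-0.022,0.016,0,0,0,-1,0,0,0,0,0,0]
}}

```text
time: 13.45
tool_pos: [0.5803, -0.0775, 0.0613]
tcp_rot: [2.181, -0.001, 2.171]
force: [0.9, 0.3, -2.0]
opening: 0.083
grasp_force: 35.0
```

Emit:
{"fn": "play_rows", "kwargs": {
  "deltas": [-1,0,-0.004,0.003,0,0,0,-0.5,0,0,0,0,0,0,-0.5,0,0,0,0,0,0,-0.5,0,0,0,0,0,0,-0.5,0,0,0,0,0,0]
}}

```text
time: 13.87
tool_pos: [0.5808, -0.0778, 0.0615]
tcp_rot: [2.18, 0.001, 2.171]
force: [-0.7, -0.4, -0.1]
opening: 0.24
grasp_force: 0.3
```

Emit:
{"fn": "play_rows", "kwargs": {
  "deltas": [-0.5,0,0,-0.05,0,0,0,-0.5,0,0,-0.08,0,0,0,-0.5,0,0,-0.12,0,0,0,-0.5,0,0,-0.12,0,0,0,-0.5,0,0,-0.12,0,0,0,-0.5,0,0,0,0,0,0,-0.5,0,0,0,0,0,0]
}}

```text
time: 14.45
tool_pos: [0.4812, -0.1473, 0.1463]
tcp_rot: [2.18, 0.003, 2.168]
force: [0.4, 0.1, -0.6]
opening: 0.25
grasp_force: 0.0
```

Run:
```python
from fk import *
s=get_state();print(s["time"],s["tool_pos"],s["tcp_rot"],s["qpos"])
a=camera("scene");b=camera("side")
f=lambda im,x,y:cv2.resize(im[y:y+120,x:x+160],None,fx=2.5,fy=2.5,interpolation=cv2.INTER_CUBIC)
o=np.hstack([f(a,230,180),f(b,290,150)])
for t in range(0,160,20):
    for k,(x) in enumerate((230,290)): cv2.putText(o,str(x+t),(int(t*2.5)+400*k,9),0,.3,(255,255,255),1)
for t in range(0,120,20): cv2.putText(o,str(180+t),(0,int(t*2.5)+4),0,.3,(255,255,255),1);cv2.putText(o,str(150+t),(400,int(t*2.5)+4),0,.3,(255,255,255),1)
cv2.imwrite("pics/lid.png",o)
```

```text
14.45 [ 0.48123281 -0.14728056  0.14634144] [2.17999444 0.00268919 2.16847745] [-0.87005937  0.43670583  2.1579689   1.30251746  1.00816635 -2.48698209]
```

View pics/lid.png

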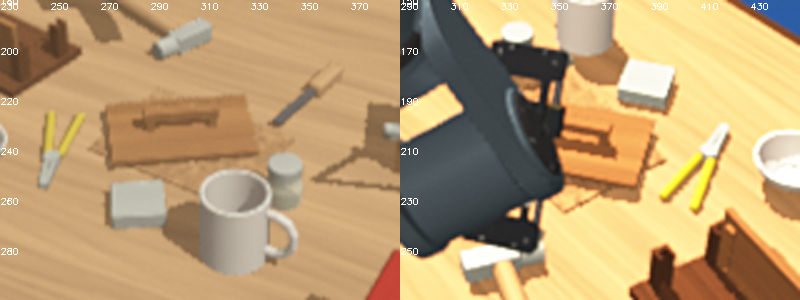

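Run:
```python
from fk import *
P=[onz("scene",p,.018)[:2] for p in [(273.2,221.6),(328.4,218.8),(332.8,239.2),(274.8,243.2)]]
print(np.round(P,4).tolist(),np.mean(P,0));
for a,b in((0,1),(1,2),(2,3),(3,0)): print(np.linalg.norm(P[a]-P[b]),np.arctan2(*(P[b]-P[a])[::-1]))
print("bar",[onz("scene",p,.046)[:2] for p in [(286,228.5),(317,227)]])
c=np.mean(P,0);psi=np.arctan2(*(P[2]-P[1])[::-1]);y=P[1]-P[0];psi=np.arctan2(-y[0],y[1]);print("psi",psi)
Y=np.array([-np.sin(psi),np.cos(psi)]);h=c-.05*Y
s=get_state();p,r=np.array(s["tool_pos"]),R.from_euler("xyz",s["tcp_rot"])
t=down(*h,.19,psi+np.pi/2);w=(t[1]*r.inv()).as_rotvec();q=np.array(s["qpos"])
for k in range(1,13):
    qn,e=ik(p+(t[0]-p)*k/12,R.from_rotvec(w*k/12)*r,q);print(np.round(qn,2),round(e,3),round(abs(qn-q).max()*12,2));q=qn
plan([t],grip=.3,wmax=.85)
```

```text
[[0.6005, -0.1661], [0.5077, -0.0209], [0.5947, 0.0354], [0.6902, -0.1072]] [ 0.59828058 -0.06469723]
0.1723366023334931 2.138999718880067
0.10362152433432821 0.5745929637312769
0.17167702716998803 -0.9807428533539075
0.10737891402426172 -2.560698834219855
bar [array([ 0.64503128, -0.09459793]), array([ 0.59606031, -0.01677359])]
psi 0.5682033920851706
[-0.81  0.4   2.13  1.24  0.94 -2.36] 0.0 1.55
[-0.75  0.37  2.09  1.15  0.87 -2.21] 0.0 1.73
[-0.69  0.35  2.05  1.04  0.82 -2.05] 0.0 1.92
[-0.63  0.34  2.    0.92  0.79 -1.88] 0.0 2.07
[-0.57  0.34  1.95  0.77  0.77 -1.7 ] 0.0 2.16
[-0.51  0.35  1.89  0.63  0.78 -1.52] 0.0 2.14
[-0.46  0.37  1.82  0.49  0.81 -1.36] 0.0 2.01
[-0.41  0.39  1.76  0.36  0.85 -1.21] 0.0 1.79
[-0.36  0.42  1.69  0.25  0.91 -1.08] 0.0 1.54
[-0.32  0.45  1.61  0.15  0.99 -0.97] 0.0 1.29
[-0.28  0.49  1.53  0.07  1.07 -0.88] 0.0 1.06
[-0.24  0.53  1.45  0.    1.16 -0.81] 0.0 1.08
[0.3,-0.011,0.026,0.02,0.8,-0.01,0.02,0.3,-0.011,0.027,0.018,0.8,-0.02,0.03,0.3,-0.011,0.029,0.016,0.8,-0.01,0.02,0.3,-0.01,0.029,0.015,0.8,-0.01,0.03,0.3,-0.011,0.03,0.013,0.81,-0.01,0.02,0.3,-0.01,0.032,0.01,0.8,-0.02,0.03,0.3,-0.011,0.031,0.009,0.8,-0.01,0.02,0.3,-0.01,0.033,0.007,0.8,-0.01,0.03,0.3,-0.011,0.032,0.004,0.8,-0.01,0.02,0.3,-0.01,0.033,0.003,0.8,-0.02,0.03,0.3,-0.01,0.033,0,0.8,-0.01,0.02,0.3,-0.01,0.033,-0.002,0.8,-0.01,0.03] 12
[0.3,-0.01,0.033,-0.003,0.8,-0.02,0.02,0.3,-0.01,0.032,-0.006,0.8,-0.01,0.02,0.3,-0.01,0.032,-0.008,0.81,-0.01,0.03] 3
```

Emit:
{"fn": "play_rows", "kwargs": {
  "deltas": [0.3,-0.011,0.026,0.02,0.8,-0.01,0.02,0.3,-0.011,0.027,0.018,0.8,-0.02,0.03,0.3,-0.011,0.029,0.016,0.8,-0.01,0.02,0.3,-0.01,0.029,0.015,0.8,-0.01,0.03,0.3,-0.011,0.03,0.013,0.81,-0.01,0.02,0.3,-0.01,0.032,0.01,0.8,-0.02,0.03,0.3,-0.011,0.031,0.009,0.8,-0.01,0.02,0.3,-0.01,0.033,0.007,0.8,-0.01,0.03,0.3,-0.011,0.032,0.004,0.8,-0.01,0.02,0.3,-0.01,0.033,0.003,0.8,-0.02,0.03,0.3,-0.01,0.033,0,0.8,-0.01,0.02,0.3,-0.01,0.033,-0.002,0.8,-0.01,0.03]
}}

```text
time: 15.55
tool_pos: [0.5969, -0.1128, 0.1804]
tcp_rot: [2.953, -0.004, 2.147]
force: [-0.8, 0.3, -0.1]
opening: 0.652
grasp_force: 0.0
```

Emit:
{"fn": "play_rows", "kwargs": {
  "deltas": [0.3,-0.01,0.033,-0.003,0.8,-0.02,0.02,0.3,-0.01,0.032,-0.006,0.8,-0.01,0.02,0.3,-0.01,0.032,-0.008,0.81,-0.01,0.03,0.3,0,0,0,0,0,0,0.3,0,0,0,0,0,0]
}}

```text
time: 15.97
tool_pos: [0.6252, -0.1048, 0.1884]
tcp_rot: [-3.141, -0.002, 2.143]
force: [0.6, -0.3, -0.2]
opening: 0.647
grasp_force: 0.0
```

Run:
```python
from fk import *
import pickle
i=camera_info("wrist");im=camera("wrist");s=get_state();pickle.dump((i,s),open("w5.pkl","wb"));cv2.imwrite("pics/w5.png",im);print(s["time"],s["tool_pos"],s["tcp_rot"])
o=cv2.resize(im[10:250,240:420],None,fx=2.5,fy=2.5,interpolation=cv2.INTER_CUBIC)
for t in range(0,180,20): cv2.putText(o,str(240+t),(int(t*2.5),9),0,.3,(255,255,255),1);o[:5,int(t*2.5)]=255
for t in range(0,240,20): cv2.putText(o,str(10+t),(0,int(t*2.5)+4),0,.3,(255,255,255),1);o[int(t*2.5),:5]=255
cv2.imwrite("pics/w5c.png",o)
c=np.array([.598,-.065]);a=.568;X=np.array([np.cos(a),np.sin(a)]);Y=np.array([-X[1],X[0]])
print(proj(i,[[*(c+X*x+Y*y),.018] for x,y in[(-.058,-.088),(-.058,.088),(.058,.088),(.058,-.088)]],True))
print(proj(i,[[*(c+X*x+Y*y),.046] for x,y in[(-.008,-.046),(-.008,.046),(.008,.046),(.008,-.046)]],True))
```

```text
16.0167 [ 0.62451695 -0.10557867  0.18852354] [-3.14127431e+00 -2.38083205e-03  2.14143549e+00]
[[271.64229102 214.06366454]
 [269.0734773   57.85021479]
 [375.99776366  58.09344477]
 [372.47009749 214.44421437]]
[[314.12647163 183.28348204]
 [314.11393777  92.09305191]
 [330.38043225  92.13339926]
 [329.82622407 183.33791497]]
```

View pics/w5c.png

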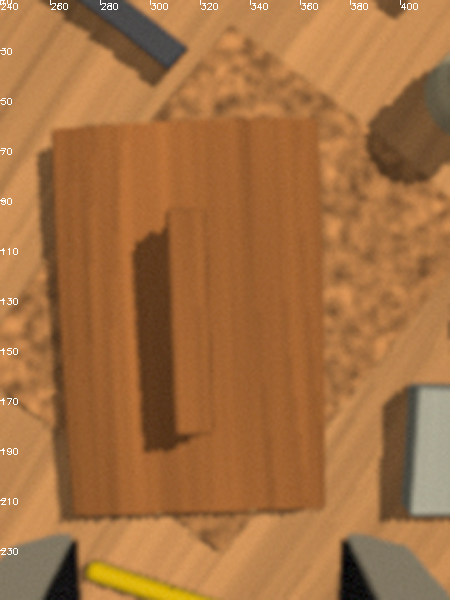

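Run:
```python
from fk import *
import pickle
i,s=pickle.load(open("w5.pkl","rb"))
def fit(px,hx,hy,z):
    px=np.array(px)
    M=[(-hx,hy),(hx,hy),(hx,-hy),(-hx,-hy)]
    def f(q):
        X=np.array([np.cos(q[2]),np.sin(q[2])]);Y=np.array([-X[1],X[0]])
        return (proj(i,[[*(q[:2]+X*x+Y*y),z] for x,y in M],True)-px).ravel()
    r=least_squares(f,[.598,-.065,.57]);return r.x,np.round(r.fun,1)
A=fit([(260.8,62),(366.8,56.8),(370,213.2),(267.2,216.4)],.058,.088,.018)
B=fit([(306.8,93.6),(322,93.2),(324.8,183.2),(309.6,184.4)],.008,.046,.046)
print(A,B)
q=(A[0]*.6+B[0]*.4);print(q);np.save("lid.npy",q)
t=q[2]+np.pi/2
st=plan([down(*q[:2],.10,t),down(*q[:2],.024,t,.08)],grip=0,vmax=.1)
```

```text
(array([ 0.5928063 , -0.06966956,  0.6024251 ]), array([-0.6, -0.9,  0.1,  0.2, -0.8,  0.5,  1.3,  0.2])) (array([ 0.59318761, -0.06916554,  0.59980392]), array([-0.6, -0.3,  0.5, -0.4,  0.3,  0.7, -0.2, -0. ]))
[ 0.59295883 -0.06946795  0.60137663]Traceback (most recent call last):
  File "<stdin>", line 16, in <module>
TypeError: down() takes 4 positional arguments but 5 were given
```

Run:
```python
from fk import *
q=np.load("lid.npy");t=q[2]+np.pi/2
plan([down(*q[:2],.10,t),(*down(*q[:2],.022,t),.08)],grip=0,vmax=.1)
```

```text
[0,0.039,-0.006,0.074,-0,-0.01,-0.1,0,0.04,-0.005,0.074,-0,-0,-0.09,0,0.039,-0.006,0.074,-0,-0.01,-0.1,0,0.04,-0.005,0.073,-0,-0.01,-0.09,0,-0,0,0.065,-0,0,-0,0,-0,0,0.065,-0,0,-0,0,-0,0,0.065,-0,0,-0,0,-0,0,0.065,-0,0,-0] 8
```

Emit:
{"fn": "play_rows", "kwargs": {
  "deltas": [0,0.039,-0.006,0.074,0,-0.01,-0.1,0,0.04,-0.005,0.074,0,0,-0.09,0,0.039,-0.006,0.074,0,-0.01,-0.1,0,0.04,-0.005,0.073,0,-0.01,-0.09,0,0,0,0.065,0,0,0,0,0,0,0.065,0,0,0,0,0,0,0.065,0,0,0,0,0,0,0.065,0,0,0,0,0,0,0,0,0,0,0,0,0,0,0,0,0]
}}

```text
time: 16.85
tool_pos: [0.5922, -0.0712, 0.023]
tcp_rot: [-3.14, 0.0, 2.169]
force: [0.3, -0.1, 0.0]
opening: 0.498
grasp_force: 0.0
```

Emit:
{"fn": "play_rows", "kwargs": {
  "deltas": [-1,0,0,0,0,0,0,-1,0,0,0,0,0,0,-1,0,0,0,0,0,0,-1,0,0,0,0,0,0,-1,0,0,0,0,0,0,-1,0,0,0,0,0,0,-1,0,0,0,0,0,0,-1,0,0,0,0,0,0,-1,0,0,0,0,0,0],
  "squeeze": 30
}}

```text
time: 17.6
tool_pos: [0.5936, -0.0713, 0.024]
tcp_rot: [-3.142, 0.003, 2.17]
force: [-1.1, -0.5, 5.2]
opening: 0.169
grasp_force: 30.0
```

Run:
```python
from fk import *
s=get_state();p,r=np.array(s["tool_pos"]),R.from_euler("xyz",s["tcp_rot"]);print(s["time"],p,s["tcp_rot"],s["opening"]*93,s["grasp_force"],s["force"])
l=np.load("lid.npy");Yl=np.array([-np.sin(l[2]),np.cos(l[2])]);off=(l[:2]-p[:2])@Yl;dz=p[2]-.010;dyaw=s["tcp_rot"][2]-l[2]-np.pi/2
print("lid y off in hand",off,"tcp above lid origin",dz,dyaw)
a=.296;Yc=np.array([-np.sin(a),np.cos(a)]);C=np.array([.460,.2528])-Yc*off
t=a+np.pi/2
np.save("goal.npy",[*C,t,dz])
b=plan([(p+[0,0,.11],r,.08),down(*C,.065+dz+.06,t)],grip=-1)
print();plan([(*down(*C,.065+dz+.008,t),.06)],start=b,grip=-1)
```

```text
17.6 [ 0.59355501 -0.07128299  0.02402629] [-3.14151903e+00  2.65049655e-03  2.16952266e+00] 15.69934476632965 29.99900311231613 [-1.07743085 -0.50163826  5.20274195]
lid y off in hand 0.0018339091883273855 tcp above lid origin 0.014026293188957659 -0.002650297424357184
[-1,-0,-0,-0.073,0,0,-0,-1,-0,-0,-0.074,0,0,0,-1,-0.001,-0,-0.073,0,0,0,-1,0,-0,-0.073,0,0,0,-1,0,-0,-0.074,0,0,0,-1,0.126,0.027,-0.002,0,0,0.42,-1,0.128,0.022,-0.002,0,0.01,0.42,-1,0.127,0.018,-0.002,0,0,0.42,-1,0.129,0.014,-0.002,0,0,0.42,-1,0.129,0.009,-0.002,0,0.01,0.42,-1,0.129,0.005,-0.002,0,0,0.42,-1,0.129,0.001,-0.002,0,0.01,0.42] 12
[-1,0.129,-0.004,-0.002,0,-0,0.42,-1,0.129,-0.008,-0.002,0,0,0.42] 2

[-1,-0,0,0.058,0,0,0,-1,-0,0,0.058,0,0,0,-1,-0,0,0.057,0,0,0] 3
```

Emit:
{"fn": "play_rows", "kwargs": {
  "deltas": [-1,0,0,-0.05,0,0,0,-1,0,0,-0.09,0,0,0,-1,0,0,-0.09,0,0,0,-1,0,0,-0.09,0,0,0,-1,0,0,-0.09,0,0,0,-1,0,0,-0.09,0,0,0,-1,0.126,0.027,0,0,0,0.42,-1,0.128,0.022,0,0,0,0.42,-1,0.127,0.018,0,0,0,0.42,-1,0.129,0.014,0,0,0,0.42,-1,0.129,0.009,0,0,0,0.42,-1,0.129,0.005,0,0,0,0.42]
}}

```text
time: 18.6
tool_pos: [0.5031, 0.1454, 0.1728]
tcp_rot: [-3.141, 0.002, 1.966]
force: [0.9, -0.1, -2.1]
opening: 0.171
grasp_force: 30.0
```

Emit:
{"fn": "play_rows", "kwargs": {
  "deltas": [-1,0.129,0.001,0,0,0,0.42,-1,0.129,-0.004,0,0,0,0.42,-1,0.129,-0.008,0,0,0,0.42,-1,0,0,0,0,0,0,-1,0,0,0,0,0,0]
}}

```text
time: 19.02
tool_pos: [0.459, 0.2527, 0.1725]
tcp_rot: [-3.141, 0.002, 1.87]
force: [-0.6, 0.2, -1.6]
opening: 0.167
grasp_force: 30.0
```

Run:
```python
from fk import *
g=np.load("goal.npy");s=get_state();print(s["time"],s["tool_pos"],s["tcp_rot"],g,s["opening"]*93)
b=plan([(*down(*g[:2],g[3]+.065+.012,g[2]),.06)],grip=-1)
```

```text
19.0167 [0.4590377  0.25271223 0.17245956] [-3.14105906e+00  2.39612357e-03  1.87040329e+00] [0.46053494 0.25104585 1.86679633 0.01402629] 15.547702096378565
[-1,-0.001,0.001,0.054,-0,0.01,0.01,-1,-0.001,0,0.055,-0,0,0.01,-1,-0.002,0.001,0.054,-0,0.01,0.01,-1,-0.001,0.001,0.054,-0.01,0,0.01,-1,-0.001,0,0.054,0,0.01,0.01] 5
```

Emit:
{"fn": "play_rows", "kwargs": {
  "deltas": [-1,-0.001,0.001,0.054,0,0.01,0.01,-1,-0.001,0,0.055,0,0,0.01,-1,-0.002,0.001,0.054,0,0.01,0.01,-1,-0.001,0.001,0.054,0,0,0.01,-1,-0.001,0,0.054,0,0,0.01,-1,0,0,0,0,0,0,-1,0,0,0,0,0,0,-1,0,0,0,0,0,0]
}}

```text
time: 19.68
tool_pos: [0.4621, 0.2494, 0.0922]
tcp_rot: [3.141, 0.001, 1.862]
force: [0.6, 0.2, -1.7]
opening: 0.169
grasp_force: 30.0
```

Run:
```python
from fk import *
g=np.load("goal.npy");s=get_state();r=R.from_euler("xyz",s["tcp_rot"]);print(s["time"],s["tool_pos"],s["tcp_rot"],g,s["force"])
print("tool-frame miss",r.inv().apply(np.array([*g[:2],g[3]+.065])-s["tool_pos"])/.3)
# fk-based (noise-free?) check
print(fk(np.load("P.npy"),s["qpos"])[0])
cv2.imwrite("pics/w6.png",camera("wrist"));cv2.imwrite("pics/scene2.png",camera("scene"))
```

```text
19.6833 [0.46212644 0.24942956 0.09222361] [3.14067365e+00 6.23563517e-04 1.86237475e+00] [0.46053494 0.25104585 1.86679633 0.01402629] [ 0.63503651  0.19911068 -1.67552719]
tool-frame miss [ 0.00671264 -0.00357273  0.0439836 ]
[0.46256289 0.24956269 0.09200416]
```

Emit:
{"fn": "play_rows", "kwargs": {
  "deltas": [-1,0.004,-0.002,0,0,0,0,-1,0,0,0.012,0,0,0,-1,0,0,0.01,0,0,0,-1,0,0,0.008,0,0,0,-1,0,0,0.006,0,0,0,-1,0,0,0,0,0,0]
}}

```text
time: 20.28
tool_pos: [0.4603, 0.2507, 0.0801]
tcp_rot: [-3.141, 0.001, 1.863]
force: [-1.4, -0.3, -0.9]
opening: 0.168
grasp_force: 30.0
```

Emit:
{"fn": "play_rows", "kwargs": {
  "deltas": [-1,0,0,0.004,0,0,0,-1,0,0,0.003,0,0,0,-1,0,0,0,0,0,0]
}}

```text
time: 20.53
tool_pos: [0.4606, 0.2508, 0.079]
tcp_rot: [3.141, 0.001, 1.863]
force: [-2.6, -2.0, 4.6]
opening: 0.165
grasp_force: 30.0
```

Emit:
{"fn": "play_rows", "kwargs": {
  "deltas": [0,0,0,0,0,0,0,0,0,0,0,0,0,0,0,0,0,0,0,0,0,0,0,0,0,0,0,0,0,0,0,-0.05,0,0,0,0,0,0,-0.12,0,0,0,0,0,0,-0.12,0,0,0,0,0,0,-0.12,0,0,0,0,0,0,-0.12,0,0,0,0,0,0,0,0,0,0]
}}

```text
time: 21.37
tool_pos: [0.4629, 0.252, 0.2442]
tcp_rot: [3.131, -0.001, 1.863]
force: [0.8, 0.9, 0.3]
opening: 0.502
grasp_force: 0.0
```

Run:
```python
from fk import *
s=get_state();print(s["time"],s["tool_pos"])
c=np.array([.460,.2528]);a=.296;X=np.array([np.cos(a),np.sin(a)]);Y=np.array([-X[1],X[0]])
W=lambda x,y,z:[*(c+X*x+Y*y),z]
bar=lambda q:(.055-.105*np.cos(q)+.0235*np.sin(q),.055+.105*np.sin(q)+.0235*np.cos(q))
i=camera_info("side")
obs=np.array([(260.75,113.75),(309.5,130.75)])
for q in np.arange(2.1,2.5,.05):
    x,z=bar(q);print(round(q,2),round(x,3),round(z,3),np.round(np.linalg.norm(proj(i,[W(x,.099,z),W(x,-.099,z)])-obs,axis=1),1))
# lid corners predicted in the wrist view; orange-vs-bench check left to residual edge scan
cv2.imwrite("pics/w7.png",camera("wrist"));cv2.imwrite("pics/side3.png",camera("side"));cv2.imwrite("pics/scene3.png",camera("scene"))
```

```text
21.3667 [0.462879   0.25199314 0.24422611]
2.1 0.128 0.134 [2.5 2.3]
2.15 0.132 0.13 [1.6 1.4]
2.2 0.136 0.126 [0.9 0.7]
2.25 0.139 0.122 [1.  0.9]
2.3 0.142 0.118 [1.8 1.7]
2.35 0.146 0.113 [2.8 2.7]
2.4 0.148 0.109 [3.8 3.6]
2.45 0.151 0.104 [4.8 4.7]
```

Run:
```python
from fk import *
# toolbox points: scene top-left-back edge & side
for a in [((376,290),(290,70)),((512,317),(365,97))]: print(tri(("scene",a[0]),("side",a[1])))
print(onz("side",(339,128),0),onz("side",(291,92),0))
c=np.array([.460,.2528]);a=.296;X=np.array([np.cos(a),np.sin(a)])
def bar(q): return .055-.105*np.cos(q)+.0235*np.sin(q),.055+.105*np.sin(q)+.0235*np.cos(q)
s=get_state();y=s["tcp_rot"][2]
D=lambda x,z:down(*(c+X*x),z,a+np.pi/2)
x,z=bar(2.22)
pts=[D(x+.035,.225),(*D(x+.035,z-.015),.1)]
b=plan(pts,grip=-1,vmax=.13);print()
arc=[(*D(bar(q)[0]+.0225,bar(q)[1]-.015),.05) for q in np.linspace(2.22,.7,14)]
b=plan(arc,start=b,grip=-1)
```

```text
(array([0.77537676, 0.3363866 , 0.1752189 ]), np.float64(0.11411138957779254))
(array([0.92193804, 0.4462983 , 0.12396563]), np.float64(0.1440870009393524))
[0.82459033 0.29909611 0.        ] [0.84343151 0.63130702 0.        ]
[-1,0.002,0.115,0.008,-0,0,-0.01,-1,0.001,0.115,0.008,-0,0,-0.01,-1,0.002,0.115,0.008,-0,0.01,-0.01,-1,0.002,0.115,0.008,-0,-0,-0.01,-1,0.001,0.115,0.008,-0,-0,-0.01,-1,-0,0,0.096,-0,-0,0,-1,-0,0,0.096,-0,-0,0,-1,-0,0,0.097,-0,-0,0,-1,-0,0,0.096,-0,-0,0] 9

[-1,-0,-0.041,0,-0,-0,0,-1,-0,-0.029,-0.03,-0,-0,0,-1,-0,-0.032,-0.027,-0,-0,0,-1,0,-0.036,-0.023,-0,-0,0,-1,0,-0.037,-0.019,-0,-0,0,-1,0,-0.04,-0.014,-0,-0,0,-1,0,-0.04,-0.009,-0,-0,0,-1,0,-0.042,-0.005,-0,-0,0,-1,0,-0.042,0.001,-0,-0,0,-1,0,-0.042,0.005,-0,-0,0,-1,0,-0.04,0.01,-0,-0,0,-1,0,-0.04,0.015,-0,-0,0] 12
[-1,0,-0.037,0.019,-0,-0,0,-1,0,-0.035,0.023,-0,-0,0] 2
```

Emit:
{"fn": "play_rows", "kwargs": {
  "deltas": [-1,0.002,0.115,0.008,0,0,0,-1,0.001,0.115,0.008,0,0,0,-1,0.002,0.115,0.008,0,0,0,-1,0.002,0.115,0.008,0,0,0,-1,0.001,0.115,0.008,0,0,0,-1,0,0,0.096,0,0,0,-1,0,0,0.096,0,0,0,-1,0,0,0.097,0,0,0,-1,0,0,0.096,0,0,0,-1,0,0,0,0,0,0,-1,0,0,0,0,0,0]
}}

```text
time: 22.43
tool_pos: [0.6238, 0.3023, 0.1077]
tcp_rot: [-3.137, 0.001, 1.863]
force: [0.4, -0.1, 0.7]
opening: 0.007
grasp_force: 0.0
```

Emit:
{"fn": "play_rows", "kwargs": {
  "deltas": [-1,0,-0.041,0,0,0,0,-1,0,-0.029,-0.03,0,0,0,-1,0,-0.032,-0.027,0,0,0,-1,0,-0.036,-0.023,0,0,0,-1,0,-0.037,-0.019,0,0,0,-1,0,-0.04,-0.014,0,0,0]
}}

```text
time: 22.93
tool_pos: [0.5659, 0.285, 0.1484]
tcp_rot: [3.132, 0.0, 1.863]
force: [8.1, -0.3, 9.5]
opening: 0.009
grasp_force: 5.3
```

Emit:
{"fn": "play_rows", "kwargs": {
  "deltas": [-1,0,-0.04,-0.009,0,0,0,-1,0,-0.042,-0.005,0,0,0,-1,0,-0.042,0.001,0,0,0,-1,0,-0.042,0.005,0,0,0]
}}

```text
time: 23.27
tool_pos: [0.5166, 0.2703, 0.1493]
tcp_rot: [3.136, 0.0, 1.863]
force: [2.2, 0.8, 1.3]
opening: 0.004
grasp_force: 1.0
```

Run:
```python
from fk import *
s=get_state();print(s["time"],s["tool_pos"],s["force"],s["wrist_torque"])
c=np.array([.460,.2528]);a=.296;X=np.array([np.cos(a),np.sin(a)]);Y=np.array([-X[1],X[0]]);W=lambda x,y,z:[*(c+X*x+Y*y),z]
print("tcp case",(np.array(s["tool_pos"][:2])-c)@X,(np.array(s["tool_pos"][:2])-c)@Y)
def bar(q): return .055-.105*np.cos(q)+.0235*np.sin(q),.055+.105*np.sin(q)+.0235*np.cos(q)
# bail angle by code: bright steel-grey pixels along the projected bar and arms in both views
for n in("scene","side"):
    i=camera_info(n);im=camera(n);cv2.imwrite(f"pics/{n}4.png",im);h=cv2.cvtColor(im,cv2.COLOR_BGR2HSV);ok=(h[...,1]<60)&(h[...,2]>110)
    ok=ok.astype(float);sc=[]
    for q in np.arange(0,2.5,.05):
        x,z=bar(q);pts=[W(x,y,z) for y in np.linspace(-.099,.099,40)]
        u=np.round(proj(i,pts)).astype(int);m=(u[:,0]>=0)&(u[:,0]<640)&(u[:,1]>=0)&(u[:,1]<400);sc.append(ok[u[m,1],u[m,0]].mean())
    sc=np.array(sc);k=np.argsort(-sc)[:5];print(n,[(round(j*.05,2),round(sc[j],2)) for j in k])
```

```text
23.2667 [0.51662685 0.27034009 0.1492642 ] [2.18801426 0.84835377 1.3159329 ] [ 0.01119674 -0.27289341  0.02456415]
tcp case 0.0592805808627569 0.0002594329155751579
scene [(np.float64(0.3), np.float64(1.0)), (np.float64(0.25), np.float64(0.95)), (np.float64(1.25), np.float64(0.95)), (np.float64(1.3), np.float64(0.95)), (np.float64(1.2), np.float64(0.82))]
side [(np.float64(1.2), np.float64(1.0)), (np.float64(1.25), np.float64(0.62)), (np.float64(1.15), np.float64(0.38)), (np.float64(1.6), np.float64(0.25)), (np.float64(1.65), np.float64(0.25))]
```

Emit:
{"fn": "play_rows", "kwargs": {
  "deltas": [-1,0,-0.04,0.01,0,0,0,-1,0,-0.04,0.013,0,0,0,-1,0,-0.037,0.015,0,0,0,-1,0,-0.035,0.015,0,0,0,-1,0,0,0,0,0,0]
}}

```text
time: 23.78
tool_pos: [0.4714, 0.2567, 0.1308]
tcp_rot: [-3.142, 0.001, 1.863]
force: [-0.2, 0.3, 0.9]
opening: 0.005
grasp_force: 0.0
```

```bash
cat > bail.py <<'E'
from fk import *
c=np.array([.460,.2528]);a=.296;X=np.array([np.cos(a),np.sin(a)]);Y=np.array([-X[1],X[0]]);W=lambda x,y,z:[*(c+X*x+Y*y),z]
def bar(q): return .055-.105*np.cos(q)+.0235*np.sin(q),.055+.105*np.sin(q)+.0235*np.cos(q)
D=lambda x,z:down(*(c+X*x),z,a+np.pi/2)
def see():
  for n in("scene","side"):
    i=camera_info(n);im=camera(n);h=cv2.cvtColor(im,cv2.COLOR_BGR2HSV);ok=((h[...,1]<60)&(h[...,2]>110)).astype(float);Q=np.arange(-.1,2.5,.02);sc=[]
    for q in Q:
        x,z=bar(q);u=np.round(proj(i,[W(x,y,z) for y in np.linspace(-.099,.099,60)])).astype(int);sc.append(ok[u[:,1],u[:,0]].mean())
    k=np.argsort(-np.array(sc))[:6];print(n,[(round(Q[j],2),round(sc[j],2)) for j in k])
E
python3 - <<'E'
from bail import *
s=get_state();print(s["time"],s["tool_pos"],s["force"],"x",(np.array(s["tool_pos"][:2])-c)@X);see()
p,r=np.array(s["tool_pos"]),R.from_euler("xyz",s["tcp_rot"])
b=plan([(p+[0,0,.045],r,.08),(*D(bar(.62)[0],p[2]+.045),.08)],grip=-1);print()
plan([(*D(bar(q)[0],bar(q)[1]+.005),.06) for q in np.linspace(.6,0,8)],start=b,grip=-1)
E
```

```text
23.7833 [0.47144259 0.25666951 0.13076399] [-0.23386518  0.32800262  0.88525898] x 0.012073684957354029
scene [(np.float64(0.96), np.float64(0.98)), (np.float64(0.88), np.float64(0.98)), (np.float64(0.92), np.float64(0.98)), (np.float64(0.94), np.float64(0.98)), (np.float64(0.64), np.float64(0.98)), (np.float64(0.9), np.float64(0.98))]
side [(np.float64(0.72), np.float64(1.0)), (np.float64(0.74), np.float64(1.0)), (np.float64(0.76), np.float64(0.77)), (np.float64(0.7), np.float64(0.62)), (np.float64(0.78), np.float64(0.47)), (np.float64(0.94), np.float64(0.15))]
[-1,-0,-0.002,-0.074,0.01,-0,-0,-1,-0,-0.003,-0.074,0.01,-0,-0,-1,-0.001,-0.048,-0,-0,0,-0.02,-1,-0.001,-0.048,-0,-0.01,0.01,-0.03] 4

[-1,0,-0.002,0.041,0,-0,0,-1,0,-0.002,0.041,0,-0,0,-1,0,-0.001,0.042,0,-0,0,-1,0,-0.022,0.021,0,-0,0,-1,0,-0.019,0.024,0,-0,0,-1,0,-0.018,0.025,0,-0,0,-1,0,-0.015,0.027,0,-0,0,-1,0,-0.013,0.028,0,-0,0,-1,0,-0.011,0.029,0,-0,0,-1,0,-0.008,0.029,0,-0,0] 10
```

Emit:
{"fn": "play_rows", "kwargs": {
  "deltas": [-1,0,-0.002,-0.074,0,0,0,-1,0,-0.003,-0.074,0,0,0,-1,-0.001,-0.048,0,0,0,0,-1,-0.001,-0.048,0,0,0,0,-1,0,-0.002,0.041,0,0,0,-1,0,-0.002,0.041,0,0,0,-1,0,-0.001,0.042,0,0,0,-1,0,-0.022,0.021,0,0,0,-1,0,-0.019,0.024,0,0,0]
}}

```text
time: 24.63
tool_pos: [0.4234, 0.2415, 0.1249]
tcp_rot: [-3.124, 0.002, 1.863]
force: [-44.8, -14.3, 40.9]
opening: 0.006
grasp_force: 31.2
```

Emit:
{"fn": "play_rows", "kwargs": {
  "deltas": [-1,0,-0.018,0.025,0,0,0,-1,0,-0.015,0.027,0,0,0,-1,0,-0.013,0.028,0,0,0,-1,0,-0.011,0.026,0,0,0,-1,0,0,0,0,0,0]
}}

```text
time: 25.05
tool_pos: [0.4037, 0.2353, 0.0891]
tcp_rot: [-3.116, 0.003, 1.863]
force: [-39.6, -8.8, 11.5]
opening: 0.005
grasp_force: 18.4
```

Run:
```python
from bail import *
s=get_state();print(s["time"],s["tool_pos"],s["force"],"x",(np.array(s["tool_pos"][:2])-c)@X);see()
```

```text
25.05 [0.40370535 0.23527689 0.0891005 ] [-39.61645688  -8.83693756  11.48425189] x -0.05895787992109207
scene [(np.float64(0.08), np.float64(1.0)), (np.float64(0.06), np.float64(1.0)), (np.float64(0.04), np.float64(0.97)), (np.float64(1.46), np.float64(0.93)), (np.float64(1.48), np.float64(0.92)), (np.float64(1.44), np.float64(0.9))]
side [(np.float64(0.1), np.float64(0.85)), (np.float64(0.12), np.float64(0.82)), (np.float64(0.08), np.float64(0.77)), (np.float64(0.14), np.float64(0.65)), (np.float64(0.06), np.float64(0.53)), (np.float64(0.04), np.float64(0.3))]
```

Emit:
{"fn": "play_rows", "kwargs": {
  "deltas": [-1,0,-0.02,-0.03,0,0,0,-1,0,0,-0.07,0,0,0,-1,0,0,0,0,0,0]
}}

```text
time: 25.4
tool_pos: [0.4099, 0.2379, 0.1255]
tcp_rot: [3.137, -0.0, 1.863]
force: [1.0, 0.3, 0.1]
opening: 0.004
grasp_force: 0.0
```

Run:
```python
from bail import *
s=get_state();print(s["time"],s["tool_pos"],s["tcp_rot"],s["force"],"x",(np.array(s["tool_pos"][:2])-c)@X);see()
b=plan([(*D(-.043,.112),.06),(*D(-.044,.082),.03)],grip=-1)
```

```text
25.4 [0.40993113 0.23785526 0.12549053] [ 3.13684190e+00 -6.70562899e-06  1.86309102e+00] [0.97090496 0.25005382 0.05229922] x -0.05225075103452182
scene [(np.float64(0.08), np.float64(1.0)), (np.float64(0.06), np.float64(1.0)), (np.float64(0.04), np.float64(0.93)), (np.float64(1.44), np.float64(0.93)), (np.float64(1.46), np.float64(0.93)), (np.float64(0.1), np.float64(0.92))]
side [(np.float64(0.1), np.float64(1.0)), (np.float64(0.12), np.float64(0.98)), (np.float64(0.08), np.float64(0.87)), (np.float64(0.14), np.float64(0.82)), (np.float64(0.16), np.float64(0.42)), (np.float64(0.06), np.float64(0.28))]
[-1,-0,0.034,0.037,0.03,0,-0.05,-1,-0,-0.001,0.025,0,0,0,-1,-0,-0.001,0.025,0,0,0,-1,-0,-0.001,0.025,0,0,0,-1,-0,-0,0.025,0,0,0] 5
```

Emit:
{"fn": "play_rows", "kwargs": {
  "deltas": [-1,0,0.034,0.037,0,0,0,-1,0,0,0.025,0,0,0,-1,0,0,0.025,0,0,0,-1,0,0,0.02,0,0,0,-1,0,0,0,0,0,0]
}}

```text
time: 25.92
tool_pos: [0.4165, 0.2393, 0.0887]
tcp_rot: [-3.139, 0.001, 1.863]
force: [-0.3, 0.4, -0.4]
opening: 0.004
grasp_force: 0.0
```

Emit:
{"fn": "play_rows", "kwargs": {
  "deltas": [-1,0,0,0.01,0,0,0,-1,0,0,0.01,0,0,0,-1,0,0,0,0,0,0]
}}

```text
time: 26.17
tool_pos: [0.4174, 0.2397, 0.084]
tcp_rot: [-3.142, 0.001, 1.863]
force: [0.5, -0.7, -0.3]
opening: 0.006
grasp_force: 0.0
```

Emit:
{"fn": "play_rows", "kwargs": {
  "deltas": [-1,0,0,0.008,0,0,0,-1,0,0,0,0,0,0]
}}

```text
time: 26.33
tool_pos: [0.4182, 0.2401, 0.0827]
tcp_rot: [3.14, 0.0, 1.863]
force: [-0.3, -0.4, 9.5]
opening: 0.006
grasp_force: 4.1
```

Run:
```python
from bail import *
s=get_state();print(s["time"],s["tool_pos"],s["force"],"x",(np.array(s["tool_pos"][:2])-c)@X);see()
```

```text
26.3333 [0.41819933 0.24006771 0.08274586] [-0.294885   -0.4000837   9.47730519] x -0.04369676508130435
scene [(np.float64(-0.02), np.float64(0.98)), (np.float64(-0.04), np.float64(0.95)), (np.float64(0.0), np.float64(0.88)), (np.float64(1.54), np.float64(0.88)), (np.float64(1.52), np.float64(0.85)), (np.float64(-0.06), np.float64(0.85))]
side [(np.float64(0.0), np.float64(1.0)), (np.float64(-0.02), np.float64(0.98)), (np.float64(0.02), np.float64(0.98)), (np.float64(-0.04), np.float64(0.87)), (np.float64(0.04), np.float64(0.82)), (np.float64(0.06), np.float64(0.43))]
```

Emit:
{"fn": "play_rows", "kwargs": {
  "deltas": [-1,0,0,0.006,0,0,0,-1,0,0,0,0,0,0,-1,0,0,-0.05,0,0,0,-1,0,0,-0.1,0,0,0,-1,-0.05,0,-0.12,0,0,0,-1,-0.05,0,-0.12,0,0,0,-1,-0.05,0.05,-0.1,0,0,0,-1,-0.05,0.05,0,0,0,0,-1,-0.05,0.05,0,0,0,0,-1,0,0,0,0,0,0,-1,0,0,0,0,0,0]
}}

```text
time: 27.35
tool_pos: [0.4823, 0.1806, 0.2269]
tcp_rot: [-3.141, 0.001, 1.862]
force: [-0.5, -1.1, -0.9]
opening: 0.006
grasp_force: 0.0
```

Run:
```python
from bail import *
see()
i=camera_info("wrist");im=camera("wrist");cv2.imwrite("pics/w8.png",im);s=get_state();print(s["time"],s["tool_pos"],s["force"])
g=cv2.GaussianBlur(im,(3,3),0).astype(float)
def edge(p,d,z,span=.012):
    t=np.arange(-span,span,.0005);u=proj(i,[[*(p+d*k),z] for k in t],True)
    v=np.array([cv2.remap(g.astype(np.float32),u[:,0].astype(np.float32)[None],u[:,1].astype(np.float32)[None],1)[0]])[0]
    w=6;df=np.linalg.norm(v[w:]-v[:-w],axis=1);return t[w//2:][df.argmax()]*1e3,df.max(),u[len(u)//2]
for nm,x,y,dd in[("+x",.058,1,X),("-x",-.058,1,-X),("+y",1,.088,Y),("-y",1,-.088,-Y)]:
    o=[]
    for k in np.linspace(-.045,.045,10):
        p=c+X*(x if y==1 else k)+Y*(y if x==1 else k);o.append(edge(p,dd,.073))
    print(nm,[(round(a,1),int(b)) for a,b,_ in o],np.round(o[5][2]))
```

```text
scene [(np.float64(-0.04), np.float64(1.0)), (np.float64(-0.06), np.float64(1.0)), (np.float64(0.0), np.float64(1.0)), (np.float64(-0.02), np.float64(1.0)), (np.float64(0.02), np.float64(0.98)), (np.float64(1.52), np.float64(0.92))]
side [(np.float64(0.02), np.float64(1.0)), (np.float64(0.04), np.float64(1.0)), (np.float64(0.0), np.float64(1.0)), (np.float64(-0.02), np.float64(0.98)), (np.float64(-0.04), np.float64(0.85)), (np.float64(0.06), np.float64(0.6))]
27.5 [0.48136451 0.18131264 0.22683361] [ 0.88326588  0.10730813 -0.02369056]
+x [(np.float64(-0.5), 39), (np.float64(0.5), 42), (np.float64(0.5), 45), (np.float64(0.0), 61), (np.float64(1.0), 59), (np.float64(0.0), 49), (np.float64(0.0), 57), (np.float64(1.0), 60), (np.float64(0.0), 49), (np.float64(0.0), 52)] [380. 107.]
-x [(np.float64(-2.5), 116), (np.float64(-2.5), 116), (np.float64(-2.0), 114), (np.float64(-2.0), 125), (np.float64(-2.0), 116), (np.float64(-2.5), 122), (np.float64(-2.5), 118), (np.float64(-2.5), 115), (np.float64(-2.5), 123), (np.float64(-2.5), 112)] [267. 108.]
+y [(np.float64(7.5), 82), (np.float64(7.0), 87), (np.float64(10.0), 109), (np.float64(10.0), 112), (np.float64(9.5), 112), (np.float64(8.5), 109), (np.float64(8.5), 109), (np.float64(7.5), 106), (np.float64(6.5), 107), (np.float64(-1.0), 104)] [328.  29.]
-y [(np.float64(8.0), 121), (np.float64(7.0), 121), (np.float64(6.0), 133), (np.float64(5.0), 125), (np.float64(5.0), 126), (np.float64(4.0), 110), (np.float64(4.0), 132), (np.float64(3.0), 117), (np.float64(4.0), 132), (np.float64(4.0), 140)] [328. 195.]
```

```bash
python3 -c "
from workcell import *
print(finish_job())"
```

```text
the job is handed in; nothing more can be done
None
```

I handed the job in at about 27.5 s: the clamp is in the case, the taller lid went to the mat, was let go, then seated on the case, and the bail is down at about 0 rad in both camera views. The lid's height and its x edges measured home, but its y position was not separately confirmed, and I have no verdict from the judge.

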